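# Turn a bark-faced block in the sloping carving clamp

## Robot

A 6-joint arm with a two-finger parallel gripper is mounted at the origin on the work surface. World frame = base frame: x ahead of the robot, y to its left, z up, the work surface at z = 0. Lengths are in mm, angles in rad, forces in N, time in s.
With the tool pointing down it reaches from about 400 to 925 mm from the base axis. Payload 12.5 kg.
Tool frame: the origin (TCP) lies midway between the tips of the shut fingers; the grasp point (between the pads) lies 19 mm behind it; z points along the fingers, y is the direction in which the jaws open and shut (so a half turn about z gives the same grasp; the last joint's range is limited). The gripper opens to 95 mm and grips with 3 to 60 N. Pads are 20 mm wide; open, the fingers measure 119 mm over their backs; the gripper's body (75 mm by 180 mm) begins 59 mm behind the grasp point.
Start: joints at [-1.401, 0.491, 1.559, -0, 1.092, -0.106], TCP at [170.221, -601.391, 214.661] pointing down, gripper open.
Joint ranges: [-3.1, 3.1], [-0.84, 2.19], [0.05, 2.79], [-1.13, 4.28], [0.06, 2.93], [-2.69, 2.69]. Speed limits (rad/s): [2.22, 2.22, 2.79, 3.14, 3.14, 3.14].

## Interface

Orientations are given as [roll, pitch, yaw] about the fixed x, y, z axes, in that order (R = Rz(yaw) Ry(pitch) Rx(roll)).
In Python, from cell import env, eyes, job_done, boxes_of, regions_of gives the robot as it stands.
- The arm moves only by the tool send_rows, never from a script. Its argument "plan" is text: rows parted by semicolons, each of 5 numbers parted by spaces: the shift along the tool's x, y, z in mm, then the turn about the tool's z in rad, then the finger opening in mm, from 0 to 95.1. In form: x y z roll gripper; .... A call has 1 to 8 rows; each row shifts and turns the pose as measured when the row begins, along the tool's axes as they then stand; what a row does not reach is not made up. A row lasts 1/10 s, in which the tool goes at most 50 mm and 8.59 degrees, less where a joint would pass 70% of its speed; a pose out of reach is approached as far as the arm can. A call with a gripper value outside its range is refused whole. The fingers move at their own pace and stop on an object; the grip force is fixed at half the most. Time passes only in rows, so rows that do not move let the fingers close. It gives the time, the measured TCP pose, the force and the opening at its end, in the units of the state.
- env.state(): the state, without advancing time (a new reading comes with each control period).
- eyes.read_camera(name): name is "side" or "top" or "wrist"; returns a dict with "image" (420x560x3 uint8, red, green, blue), "vertical_fov" (degrees; the focal length in pixels is half the picture's height over the tangent of half this angle, whatever the lens; pixels are square), "cx", "cy" (the principal point, pixels), "k1" (the pictures are not rectified: a ray, as slopes to the right and down, at radius r is drawn at 1 + k1 r^2 times it, then the intrinsics apply), "extrinsics" (4x4, takes a point from camera to world coordinates). Camera axes: x right, y up, looking along -z (the intrinsics and any distortion apply to the point x, -y, -z); pixel columns grow to the right and rows downward; lengths in mm; the calibration is good to about 2 mm. A picture is of the moment at which its call begins. There is no depth.
- job_done(): hands the job in, once; it reports no verdict.
Trained networks look in a picture, given as the dict that the camera call returned (one of the last four; its "shot" number tells which), for a name from the list of things; names that differ only in an ending like _2 or _b are one class to them, and where a whole thing is asked for, a point or a joint stands for the part that bears it (a point fixed in the world has none). Each returns a list of dicts, best first, with "confidence" (0 to 1); they miss things now and then, are a little off and sometimes report something else, mostly with a low value. They report only what shows in the picture. A call takes as long as a camera call.
- boxes_of(target, picture): "bbox" ([left, top, width, height] in pixels, round what is visible of it).
- regions_of(target, picture): "pixels" (420x560 bool, what is visible of it) and "bbox" ([left, top, width, height] in pixels, round what is visible of it).
The state is a dict: "t": time; "joints": joint angles; "qvel": joint speeds; "tau": joint torques, N m; "eef_pos": TCP position; "tcp_rot": TCP orientation; "ft_force": force on the tool from outside, world axes, zero at the start; "moment": the same for the moment, N m; "opening": opening from 0.0 (shut) to 1.0 (fully open).
Only numpy, scipy, OpenCV 4.12 (cv2) and the standard library are available. Lean on these libraries where they do the work, as an engineer would, in place of code of your own. Each camera call takes 0.05 s, during which the arm holds its last target.

## Task

The wooden block is clamped in the sloping slide-jaw fixture with its dark bark face against the sliding jaw. Slide the jaw back by its red post, turn the block a quarter turn, still standing on the same end, so that the bark face looks up the slope towards the open high end of the fixture, and set it back flat on the bed against the low ledge and the fixed jaw. Then slide the jaw up again so the block is held snugly between the two jaws; leave the other things on the bench alone.

Things in the scene. Friction and masses are not known exactly. Their poses are not given: they have to be found in the camera images.
- bed: fixture's plywood bed, 155 mm up the slope x 230 mm across, sloping 28 degrees, low edge nearest the robot, on a fixed plywood base 180 x 270 mm. Axes: x up the slope (away from the robot), y level across towards the fixed jaw, z square off the bed. Origin on the bed surface in the corner between ledge (x = 0) and fixed jaw (y = 0). The block stands at x > 0, y < 0; the high end (+x) is open
- fixed_jaw (a point): middle of the fixed jaw's steel face at its top edge, bed coordinates (40, 0, 30) mm. The blue jaw covers bed x = 0 to 80, y = 0 to 22 mm and is 30 mm high
- ledge (a point): middle of the top edge of the low ledge's uphill face, bed coordinates (0, -70, 10) mm. The ledge is a blue strip 10 mm high, x = -15 to 0, y = -165 to 25 mm
- jaw (a joint): sliding jaw, blue with steel face, bed x = 0 to 80 mm, 30 mm high, 20 mm thick, with a carriage 22 mm high behind it to 60 mm from its face. Slides along the bed's y and stays where left; about 5 N moves it. Value in m, 0 to 0.055, growing as it opens: gap between the jaw faces = 0.040 + value
- jaw_post (a point): centre of the top of the red round post on the jaw's carriage, 20 mm diameter, square to the bed, from 22 to 80 mm off the bed; its axis is at x = 40 mm on the bed and 45 mm behind the sliding jaw's face (bed y = -(0.085 + joint value)). Good to pinch or push
- block: pale wooden block 66 (its x) x 50 (its y) x 70 mm (its z, square off the bed), about 0.18 kg, with a small dark mark on top. Origin at the centre of its underside. Its whole -y face (66 x 70 mm) is dark ridged bark, 6 mm thick, included in the 50 mm. At the start its axes lie along the bed's: 50 mm side between the jaws, bark against the sliding jaw
- bark (a point): centre of the bark face of the block, 25 mm from the block's upright centre line and 35 mm above its underside
- drawknife: 390 mm over its two wooden handles, blade 35 mm wide, lying on the bench, at most 28 mm high
- mallet: carver's hammer with wooden handle, 260 mm long, lying on the bench
- chisel: chisel-like hand tool, 220 mm, wooden handle, lying on the bench
- offcut: pale wood offcut 90 x 45 x 22 mm lying beside the fixture
- glue: white glue bottle, 60 mm diameter, 150 mm high, standing
- disc: turned wood disc, 90 mm diameter, 30 mm high

How it is judged:
By the outcome, as a careful person would: the job done as asked, in the order asked, and still so for the second after the job is handed in, with the robot touching nothing.
It also fails if it takes over 58 s, if anything falls off the work surface, if the arm or the gripper's body presses on something with over 40 N, if the wrist force passes 120 N, or if a joint passes its speed limit or range.

## Working session

There is one attempt and no reset: what is moved stays moved. The work goes in short steps, Python scripts to look and compute and a tool call to move; the robot and the scene stay as the last step left them, time stands still between calls to the robot, and variables do not carry over. Pictures are saved under pics/ and viewed, and the job is handed in when it is done.

Besides the shell and the picture viewer there is one more tool, called after "Call:" by a JSON object that holds its "fn" and its "kwargs". send_rows: Moves the arm, as the interface text tells. Its arguments: {"type":"object","properties":{"plan":{"type":"string"}},"required":["plan"]}

```bash
ls; mkdir -p pics; cat > h.py <<'E'
import numpy as np, cv2
from cell import env, eyes, job_done, boxes_of, regions_of
def shot(name,fn=None):
    p=eyes.read_camera(name)
    if fn: cv2.imwrite('pics/'+fn,cv2.cvtColor(p['image'],cv2.COLOR_RGB2BGR))
    return p
def K(p):
    f=210/np.tan(np.radians(p['vertical_fov'])/2); return f
def proj(p,P):
    P=np.atleast_2d(P); E=np.array(p['extrinsics']); q=(P-E[:3,3])@E[:3,:3]
    a=q[:,0]/-q[:,2]; b=-q[:,1]/-q[:,2]; r2=a*a+b*b; s=1+p['k1']*r2; f=K(p)
    return np.c_[p['cx']+f*a*s,p['cy']+f*b*s]
def ray(p,uv):
    f=K(p); x=(uv[0]-p['cx'])/f; y=(uv[1]-p['cy'])/f; a,b=x,y
    for _ in range(20):
        s=1+p['k1']*(a*a+b*b); a,b=x/s,y/s
    E=np.array(p['extrinsics']); d=E[:3,:3]@np.array([a,-b,-1]); return E[:3,3],d/np.linalg.norm(d)
E
python3 - <<'E'
from h import *
s=env.state(); print(s)
for n in ['side','top','wrist']:
    p=shot(n,n+'0.png'); print(n,p['vertical_fov'],p['cx'],p['cy'],p['k1'],np.round(p['extrinsics'],3).tolist())
E
```

```text
pics
{'t': 0.0, 'joints': array([-1.40057955e+00,  4.91567137e-01,  1.55945414e+00,  1.42272680e-05,
        1.09166639e+00, -1.05619920e-01]), 'qvel': array([ 5.44134589e-04,  7.59522362e-04, -5.64165178e-05, -1.34977389e-03,
        4.82380196e-05,  4.20148576e-04]), 'tau': array([ 1.79978735e-03, -6.12642860e+01, -2.58186615e+01,  6.93111517e-02,
        4.81942354e-02, -1.00521427e-04]), 'eef_pos': array([ 170.19292823, -601.13511316,  214.05541537]), 'tcp_rot': array([-3.14050507e+00, -1.27988777e-04,  2.75830057e-01]), 'ft_force': array([-0.74203718,  0.37908036, -0.5262131 ]), 'moment': array([-0.05871315,  0.01661181,  0.06479338]), 'opening': 1.0011672406079786}
side 44.84182714200034 272.2459229291909 214.96516732349977 -0.12435395286768612 [[-0.906, 0.32, -0.277, 256.703], [-0.424, -0.672, 0.607, 783.578], [0.008, 0.668, 0.744, 1061.43], [0.0, 0.0, 0.0, 1.0]]
top 55.93713802076711 276.59699377136576 205.42955826539514 -0.08591402126637789 [[0.022, 0.99, -0.14, 433.354], [-1.0, 0.022, -0.007, -18.494], [-0.004, 0.14, 0.99, 1153.352], [0.0, 0.0, 0.0, 1.0]]
wrist 60.69005613428164 278.5470625653476 214.51964876725614 -0.08418000685212454 [[0.271, 0.935, 0.227, 232.505], [-0.963, 0.264, 0.063, -582.058], [-0.001, -0.236, 0.972, 382.532], [0.0, 0.0, 0.0, 1.0]]
```

View pics/side0.png

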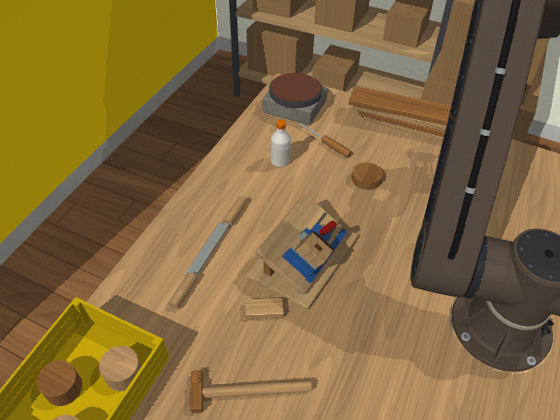

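View pics/top0.png

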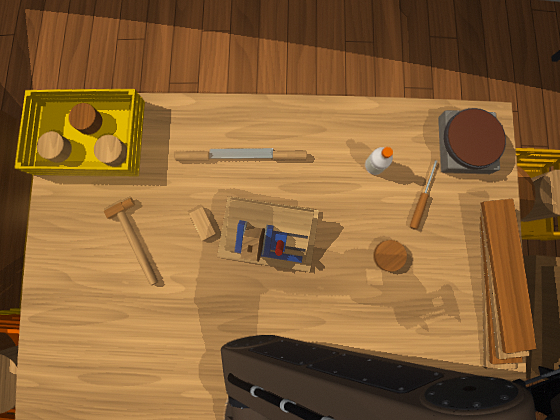

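View pics/wrist0.png

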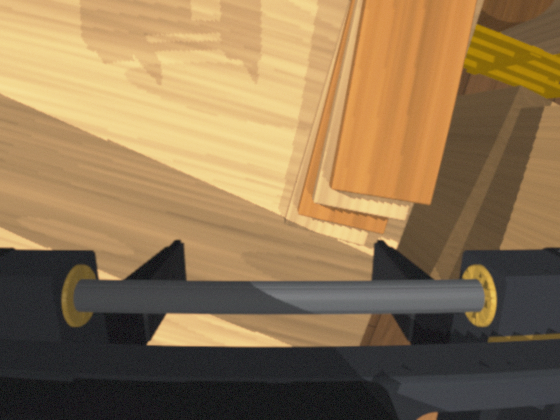

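```bash
python3 - <<'E'
from h import *
for n in ['side','top']:
    p=shot(n)
    im=cv2.cvtColor(p['image'],cv2.COLOR_RGB2BGR)
    c=im[180:320,220:380] if n=='side' else im[180:290,180:340]
    cv2.imwrite(f'pics/{n}0z.png',cv2.resize(c,None,fx=5,fy=5,interpolation=cv2.INTER_CUBIC))
    for t in ['bed','fixed_jaw','ledge','jaw','jaw_post','block','bark','offcut']:
        for r in boxes_of(t,p)[:2]: print(n,t,np.round(r['bbox'],1),round(r['confidence'],2))
E
```

```text
side bed [253.8 195.5  95.5 102.5] 0.74
side bed [351.4 165.2  30.8  22.8] 0.16
side fixed_jaw [254.5 194.   92.3  99.7] 0.72
side ledge [254.2 190.4  93.4 100.2] 0.66
side ledge [298.3 220.7  39.2  18.1] 0.15
side jaw [298.8 220.4  38.   20.2] 0.69
side jaw_post [299.  220.3  40.5  18.8] 0.59
side block [296.6 232.6  37.9  33.3] 0.96
side bark [299.8 233.6  36.1  34. ] 0.69
side bark [299.1 219.7  37.9  20.2] 0.46
side offcut [245.5 294.3  40.7  24.3] 0.83
top bed [226.2 196.   92.1  65.5] 0.77
top bed [175.5 148.4 134.8  10. ] 0.32
top fixed_jaw [220.1 197.6  97.2  63.7] 0.85
top fixed_jaw [265.1 223.1  18.1  33.2] 0.3
top ledge [223.2 194.   93.3  69.6] 0.65
top jaw [264.8 221.3  21.5  35.4] 0.69
top jaw [245.3 225.9  20.7  33.4] 0.15
top jaw_post [262.9 225.5  23.8  28.8] 0.96
top jaw_post [103.5 197.7  53.6  89.9] 0.38
top block [242.1 227.5  24.1  36.5] 0.96
top bark [247.4 226.   16.7  35.9] 0.6
top offcut [188.5 208.9  26.4  27.8] 0.88
```

View pics/side0z.png

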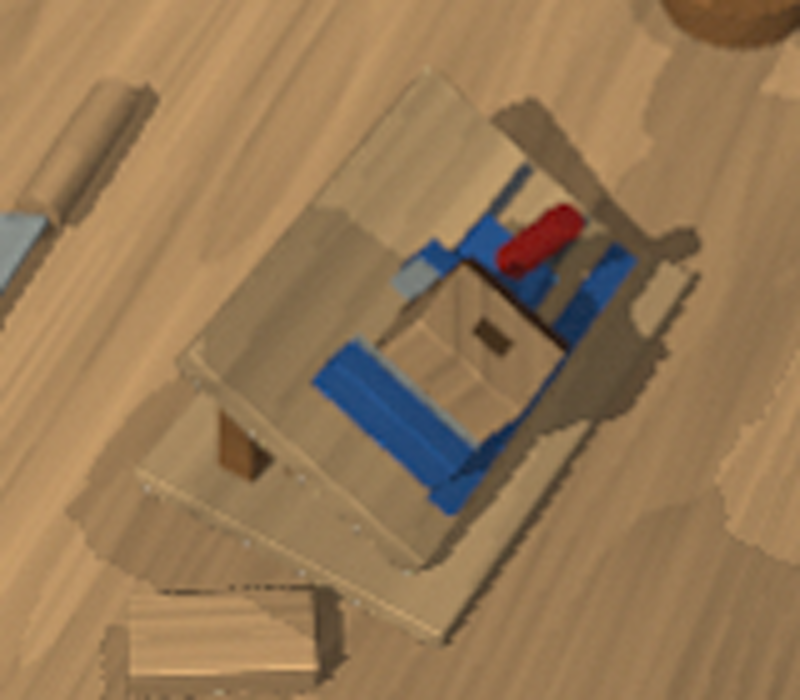

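View pics/top0z.png

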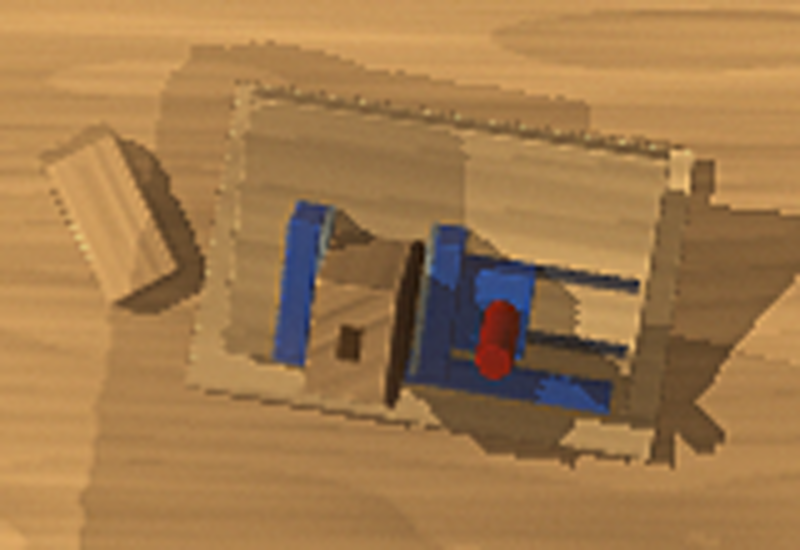

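```bash
cat >> h.py <<'E'
A=np.radians(28)
def bedR(psi):
    c,s=np.cos(psi),np.sin(psi)
    x=np.array([c*np.cos(A),s*np.cos(A),np.sin(A)]);y=np.array([-s,c,0]);return np.c_[x,y,np.cross(x,y)]
def b2w(q,P): return np.array(q[:3])+np.atleast_2d(P)@bedR(q[3]).T
E
python3 - <<'E'
from h import *
from scipy.optimize import least_squares
ps=shot('side');pt=shot('top')
S=[((40,-95,80),(570,217)),((0,-50,70),(567,350)),((66,-50,70),(467,262)),((80,0,30),(355,340)),((80,22,30),(315,380)),((33,-25,70),(493,335))]
T=[((40,-95,80),(495,362)),((0,0,70),(305,398)),((0,-50,70),(390,405)),((80,22,30),(300,203)),((80,0,30),(328,210)),((33,-25,70),(349,343))]
so=np.array([220,180]);to=np.array([180,180])
def res(q):
    r=[]
    for p,L,o in((ps,S,so),(pt,T,to)):
        uv=proj(p,b2w(q,[a for a,_ in L])); r.append(uv-(np.array([b for _,b in L])/5+o))
    return np.concatenate(r).ravel()
s=least_squares(res,[500,0,60,-.2],loss='soft_l1'); print(s.x, np.round(s.fun.reshape(-1,2) if 0 else res(s.x).reshape(-1,2),1))
np.save('bed.npy',s.x); q=s.x
print(b2w(q,[(40,-95,80),(33,-25,35),(0,0,0),(140,0,0),(0,-165,0)]).round(1))
E
```

```text
[ 4.74911276e+02  7.82493715e+01  3.10520557e+01 -1.46388393e-01] [[-1.3  2.4]
 [ 0.3  0.4]
 [ 0.4 -0.6]
 [ 0.4 -0.8]
 [ 3.5 -2.8]
 [-0.   0.9]
 [-1.8 -0.9]
 [-0.8 -2.5]
 [ 0.7 -0.7]
 [-2.   2.1]
 [ 0.5  2. ]
 [ 1.1 -1. ]]
[[458.8 -15.4 120.5]
 [483.8  51.7  77.4]
 [474.9  78.2  31.1]
 [597.2  60.2  96.8]
 [450.8 -85.   31.1]]
```

Call:
{"fn": "send_rows", "kwargs": {"plan": "38 -28 -14 0 95;38 -28 -14 0 95;38 -28 -14 0 95;38 -28 -14 0 95;38 -28 -14 0 95;38 -28 -14 0 95;38 -28 -14 0 95;38 -28 -14 0 95"}}

```text
t: 1.95
eef_pos: [403.3, -299.9, 327.2]
tcp_rot: [-3.14, -0.0, 0.267]
ft_force: [1.0, -0.7, 0.1]
opening: 1.0
```

Call:
{"fn": "send_rows", "kwargs": {"plan": "11 -38 0 0 95;11 -38 0 0 95;11 -38 0 0 95;11 -38 0 0 95;11 -38 0 0 95;11 -38 0 0 95;11 -38 0 0 95;11 -38 0 0 95"}}

```text
t: 2.75
eef_pos: [408.6, 29.2, 330.2]
tcp_rot: [3.139, -0.006, 0.268]
ft_force: [0.5, 0.5, -1.1]
opening: 0.998
```

Call:
{"fn": "send_rows", "kwargs": {"plan": "0 0 0 0.14 95;0 0 0 0.14 95;0 0 0 0.14 95;0 0 0 0 95"}}

```text
t: 3.15
eef_pos: [407.7, 34.8, 330.9]
tcp_rot: [-3.141, -0.008, -0.158]
ft_force: [0.0, 0.8, -0.4]
opening: 0.999
```

```bash
python3 - <<'E'
from h import *
p=shot('wrist','w1.png'); s=env.state(); print(s['eef_pos'],s['tcp_rot'],s['ft_force'])
E
```

```text
[407.65095016  34.72365105 330.88841761] [-3.14050512 -0.00834    -0.15313835] [-0.64207485  0.15734611  0.3474414 ]
```

View pics/w1.png

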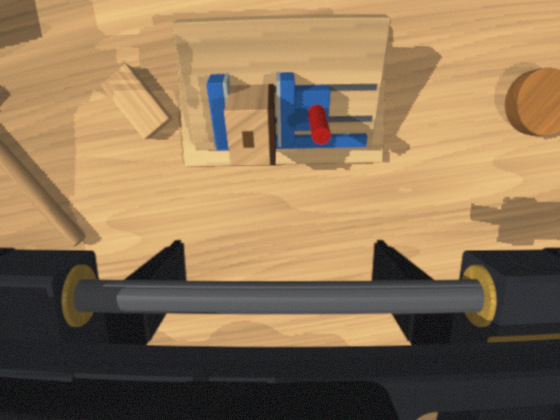

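```bash
python3 - <<'E'
from h import *
im=cv2.imread('pics/w1.png')
cv2.imwrite('pics/w1z.png',cv2.resize(im[10:170,175:395],None,fx=3.6,fy=3.6,interpolation=cv2.INTER_CUBIC))
p=shot('wrist')
q=np.load('bed.npy')
pts={'post':(40,-95,80),'b00':(0,0,70),'b0-':(0,-50,70),'b++':(66,0,70),'j80':(80,22,30),'j80i':(80,0,30),'bedhi':(140,25,0)}
for k,v in pts.items(): print(k,proj(p,b2w(q,v)).round(1))
E
```

```text
post [[320.  135.9]]
b00 [[232.9 163.8]]
b0- [[277.1 163.4]]
b++ [[227.2 109.1]]
j80 [[209.8  81.6]]
j80i [[230.   81.2]]
bedhi [[204.4  16. ]]
```

View pics/w1z.png

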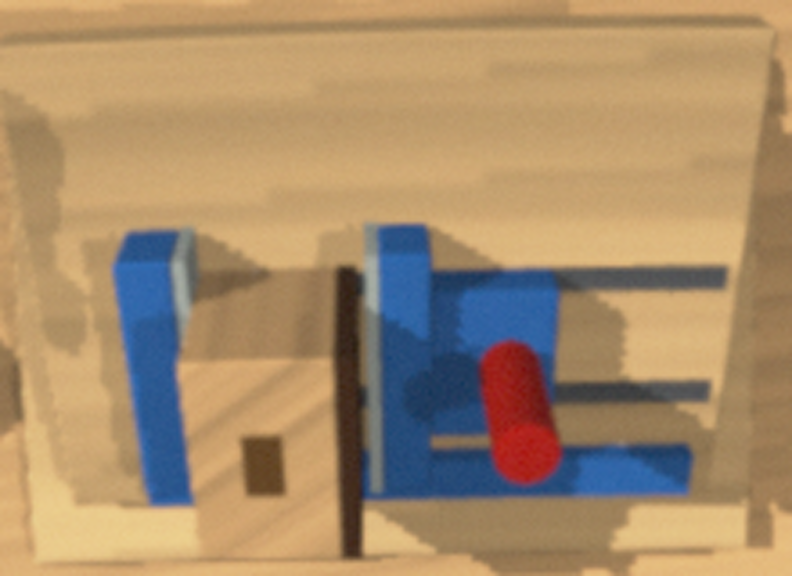

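```bash
cat > fit.py <<'E'
from h import *
from scipy.optimize import least_squares
ps=shot('side');pt=shot('top');pw=shot('wrist')
S=[((40,-95,80),(570,217)),((0,-50,70),(567,350)),((66,-50,70),(467,262)),((80,0,30),(357,340)),((33,-25,70),(493,335))]
T=[((40,-95,80),(495,362)),((0,0,70),(305,398)),((0,-50,70),(390,405)),((80,22,30),(290,215)),((80,0,30),(322,222)),((66,0,70),(318,285)),((33,-25,70),(349,343))]
W=[((40,-95,80),(527,455)),((0,0,70),(200,553)),((0,-50,70),(358,556)),((66,0,70),(180,358)),((66,-50,70),(355,357)),((80,22,30),(117,268)),((80,0,30),(176,265))]
def res(z,full=False):
    q=z[:4]; r=[]
    for p,L,o,f,c in((ps,S,(220,180),5,0),(pt,T,(180,180),5,0),(pw,W,(175,10),3.6,0)):
        uv=proj(p,b2w(q,[a for a,_ in L])); r.append(uv-(np.array([b for _,b in L])/f+np.array(o)))
    return np.concatenate(r).ravel()
s=least_squares(res,[500,0,60,-.2],loss='soft_l1'); print(s.x); print(res(s.x).reshape(-1,2).round(1).tolist())
np.save('bed.npy',s.x); q=s.x
print(b2w(q,[(40,-95,80),(33,-25,35),(0,0,0),(140,0,0),(0,-165,0)]).round(1))
E
python3 fit.py
```

```text
[ 4.73309982e+02  8.00274419e+01  3.41298261e+01 -1.29915684e-01]
[[-1.3, 2.0], [0.6, 0.0], [0.4, -0.7], [0.1, -0.6], [0.3, 0.8], [-2.4, -1.0], [-1.4, -1.9], [0.2, -0.4], [-1.1, 0.2], [0.6, 0.1], [-1.5, -1.8], [0.4, -0.6], [-2.7, -0.1], [0.9, 2.1], [1.5, 0.2], [-0.3, 1.5], [0.6, 0.3], [-0.7, -1.0], [3.3, -0.9]]
[[458.8 -13.9 123.5]
 [482.7  53.6  80.5]
 [473.3  80.   34.1]
 [595.9  64.   99.9]
 [451.9 -83.6  34.1]]
```

```bash
cat >> h.py <<'E'
def hit(p,uv,z):
    o,d=ray(p,uv); return o+d*(z-o[2])/d[2]
def delta(target,yaw=None):
    s=env.state(); ro,pi,ya=s['tcp_rot']
    from scipy.spatial.transform import Rotation as Ro
    R=Ro.from_euler('xyz',s['tcp_rot']).as_matrix()
    d=R.T@(np.array(target)-s['eef_pos']); print('at',s['eef_pos'].round(1),'rot',s['tcp_rot'].round(3),'F',s['ft_force'].round(1),'tool delta',d.round(1),'turn',None if yaw is None else round(-(yaw-ya),3))
E
python3 - <<'E'
from h import *
p=shot('wrist');q=np.load('bed.npy')
for a,b,z in [((10,45),(765,22),100),((40,558),(740,558),30),((150,503),(690,495),35)]:
    f=lambda c:(c[0]/3.6+175,c[1]/3.6+10)
    A_,B_=hit(p,f(a),z),hit(p,f(b),z); d=A_-B_; print(A_.round(),B_.round(),np.hypot(*d[:2]).round(1),'yaw',np.arctan2(-d[0],d[1]))
for z in (60,):
    t=b2w(q,(40,-97,z))[0]; print(t); t[2]-=19; delta(t,-.13)
E
```

```text
[598. 113. 100.] [ 571. -105.  100.] 219.7 yaw -0.1244710931373357
[446. 153.  30.] [ 407. -100.   30.] 255.3 yaw -0.1543063155360171
[460. 108.  35.] [433. -83.  35.] 192.6 yaw -0.1388388327077909
[467.83293874 -17.08135747 105.88554418]
at [407.7  34.4 330.8] rot [-3.141 -0.008 -0.154] F [ 0.1 -0.  -0.6] tool delta [ 65.3  41.9 244.4] turn -0.024
```

Call:
{"fn": "send_rows", "kwargs": {"plan": "32 21 40 -0.015 50;32 21 40 0 50;0 0 40 0 50;0 0 40 0 50;0 0 20 0 50;0 0 0 0 50"}}

```text
t: 4.05
eef_pos: [466.1, -15.7, 153.0]
tcp_rot: [-3.141, -0.015, -0.131]
ft_force: [-0.4, -0.1, 0.1]
opening: 0.558
```

```bash
python3 - <<'E'
from h import *
p=shot('wrist','w2.png');q=np.load('bed.npy')
shot('side','s2.png')
t=b2w(q,(40,-97,60))[0]; t[2]-=19; delta(t,-.135)
E
```

```text
at [467.2 -15.7 155.5] rot [-3.141 -0.019 -0.131] F [ 0.1 -0.1  0.3] tool delta [-0.5  1.3 68.6] turn 0.004
```

View pics/w2.png

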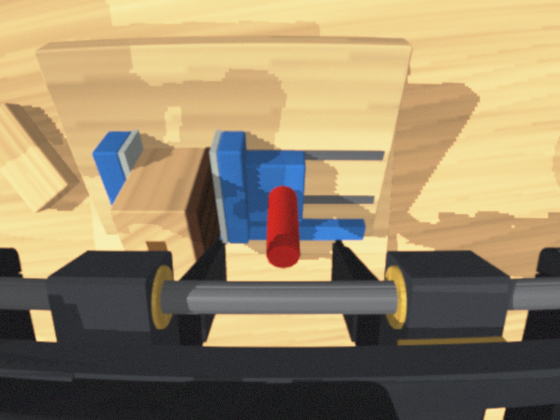

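```bash
python3 - <<'E'
from h import *
p=shot('wrist');q=np.load('bed.npy')
print(proj(p,b2w(q,[(40,-95,80),(40,-97,80),(0,0,70),(66,-50,70),(80,-50,30),(80,0,30)])).round(1), hit(p,(284,254),123.5))
print(proj(p,env.state()['eef_pos']))
E
```

```text
[[279.6 255.9]
 [283.  255.9]
 [143.  284.3]
 [200.2 211.5]
 [207.7 153.5]
 [129.9 154.4]] [459.58283432 -16.60402008 123.5       ]
[[281.04455462 260.34174702]]
```

```bash
python3 - <<'E'
from h import *
p=shot('wrist');q=np.load('bed.npy')
im=cv2.cvtColor(p['image'],cv2.COLOR_RGB2BGR)
f=3.5
z=cv2.resize(im[115:285,85:305],None,fx=f,fy=f,interpolation=cv2.INTER_CUBIC)
for P in [(0,0,70),(66,0,70),(66,-50,70),(80,-50,30),(80,-70,30),(80,0,30),(80,22,30),(80,0,0),(80,22,0),(66,0,0),(66,-50,0),(66,-50,30),(80,-50,0)]:
    u=((proj(p,b2w(q,P))[0]-(85,115))*f).astype(int); cv2.circle(z,tuple(map(int,u)),3,(0,255,0),1)
cv2.imwrite('pics/w2z.png',z)
E
```

```text
(no output)
```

View pics/w2z.png

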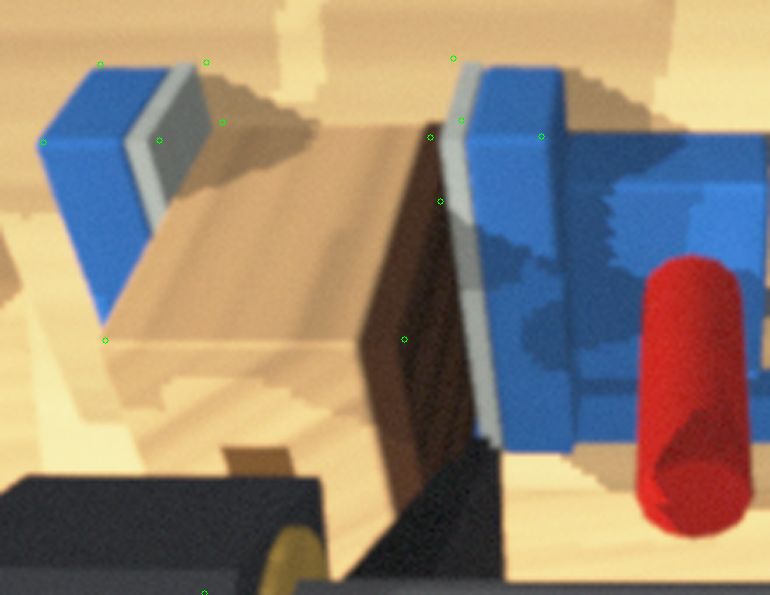

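Call:
{"fn": "send_rows", "kwargs": {"plan": "0 1 30 0 50;0 0 25 0 50;0 0 12 0 50;0 0 0 0 0;0 0 0 0 0;0 0 0 0 0;0 0 0 0 0"}}

```text
t: 4.95
eef_pos: [474.6, -17.3, 97.4]
tcp_rot: [3.141, -0.041, -0.129]
ft_force: [-1.2, -6.2, -2.9]
opening: 0.249
```

Call:
{"fn": "send_rows", "kwargs": {"plan": "0 0 0 0 0;0 0 0 0 0;0 0 0 0 0"}}

```text
t: 5.25
eef_pos: [474.6, -17.5, 97.6]
tcp_rot: [3.141, -0.041, -0.129]
ft_force: [1.5, -0.4, -6.3]
opening: 0.205
```

```bash
python3 - <<'E'
from h import *
s=env.state();print(s['joints'].round(3),s['tcp_rot'],s['eef_pos'],s['ft_force'],s['opening'],s['moment'])
shot('wrist','w3.png')
E
```

```text
[-0.177  0.443  2.068  0.003  0.589  1.52 ] [ 3.14122735 -0.04104631 -0.12881289] [474.62316296 -17.4530807   97.62460569] [ 1.49801227 -0.43628675 -6.32241738] 0.20514010655955728 [-0.09876913 -0.12951709 -0.00776796]
```

View pics/w3.png

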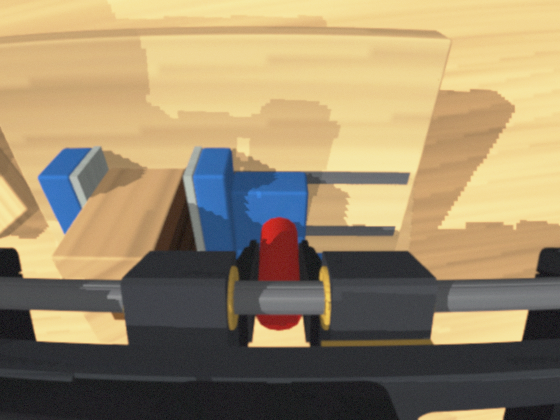

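Call:
{"fn": "send_rows", "kwargs": {"plan": "0 8 0 0 0;0 10 0 0 0;0 10 0 0 0;0 8 0 0 0;0 0 0 0 0"}}

```text
t: 5.8
eef_pos: [469.7, -54.0, 97.6]
tcp_rot: [-3.14, -0.041, -0.129]
ft_force: [0.9, -1.5, -5.1]
opening: 0.205
```

Call:
{"fn": "send_rows", "kwargs": {"plan": "0 0 0 0 45;0 0 0 0 45;0 0 0 0 45;0 0 -40 0 45;0 0 -40 0 70;0 0 -15 0 70;0 0 0 0 70"}}

```text
t: 6.5
eef_pos: [465.8, -53.3, 196.4]
tcp_rot: [-3.141, -0.04, -0.128]
ft_force: [-0.1, 0.3, -0.5]
opening: 0.671
```

```bash
python3 - <<'E'
from h import *
q=np.load('bed.npy'); p=shot('wrist','w4.png'); shot('top','t4.png')
t=b2w(q,(50,-25,56))[0]; t[2]-=19; print(t); delta(t,-.135)
E
```

```text
[487.77770676  52.92474108  88.04846944]
at [465.2 -53.2 194.4] rot [-3.14  -0.037 -0.128] F [0.8 0.  0.3] tool delta [   5.  -108.   106.7] turn 0.007
```

View pics/w4.png

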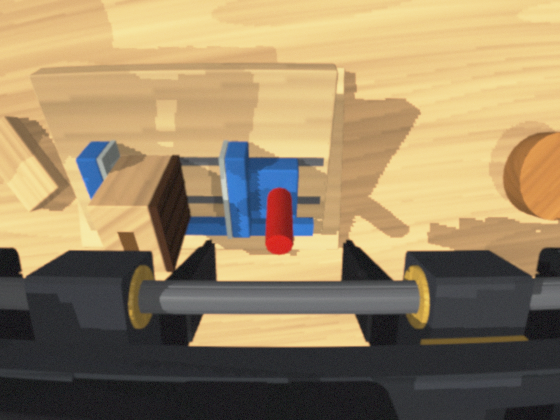

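View pics/t4.png

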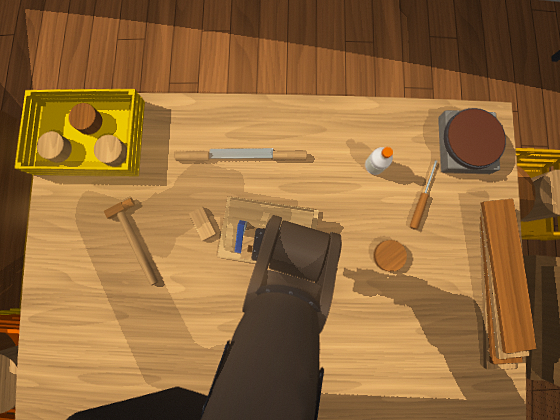

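Call:
{"fn": "send_rows", "kwargs": {"plan": "1 -36 0 0 75;2 -36 0 0 75;2 -36 0 0.007 75;0 0 30 0 75;0 0 25 0 75;0 0 0 0 75"}}

```text
t: 7.2
eef_pos: [484.2, 57.5, 130.7]
tcp_rot: [-3.141, -0.028, -0.136]
ft_force: [-0.4, -0.8, 0.1]
opening: 0.789
```

```bash
python3 - <<'E'
from h import *
q=np.load('bed.npy'); p=shot('wrist','w5.png')
t=b2w(q,(50,-25,56))[0]; t[2]-=19; print(t); delta(t,-.135)
pt=shot('top')
for r in ['disc','offcut','mallet']:
    b=boxes_of(r,pt)[0]['bbox']; print(r,hit(pt,(b[0],b[1]),15).round(),hit(pt,(b[0]+b[2],b[1]+b[3]),15).round())
print(b2w(q,[(-30,-190,-20),(150,-190,-20)]).round())
E
```

```text
[487.77770676  52.92474108  88.04846944]
at [484.7  57.3 132. ] rot [-3.141 -0.029 -0.136] F [-0.5 -0.6  0.4] tool delta [ 2.4  4.  44.1] turn -0.001
disc [ 498. -295.   15.] [ 417. -385.   15.]
offcut [584. 243.  15.] [528. 195.  15.]
mallet [601. 508.  15.] [354. 319.  15.]
[[ 432. -106.    2.]
 [ 589. -127.   87.]]
```

View pics/w5.png

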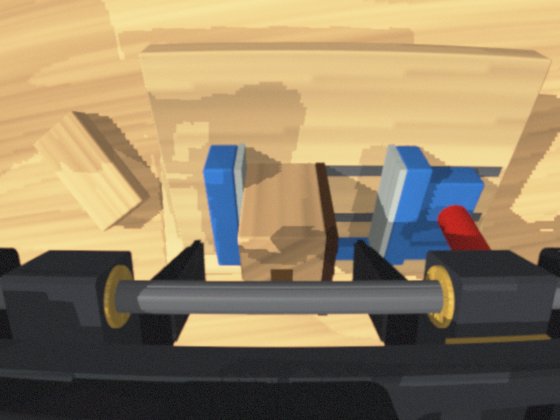

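Call:
{"fn": "send_rows", "kwargs": {"plan": "1 4 20 0 75;1 0 14 0 75;0 0 9 0 75;0 0 3 0 75;0 0 0 0 75"}}

```text
t: 7.95
eef_pos: [491.8, 51.2, 92.1]
tcp_rot: [-3.139, -0.044, -0.139]
ft_force: [-0.5, 0.4, 0.2]
opening: 0.789
```

```bash
python3 - <<'E'
from h import *
q=np.load('bed.npy'); p=shot('wrist','w6.png')
t=b2w(q,(50,-25,56))[0]; t[2]-=19; delta(t,-.135)
E
```

```text
at [491.8  51.2  92.3] rot [-3.139 -0.044 -0.139] F [ 0.2  0.1 -0.2] tool delta [-4.5 -1.1  4. ] turn -0.004
```

Call:
{"fn": "send_rows", "kwargs": {"plan": "-4 -1 2 0 75;0 0 0 0 0;0 0 0 0 0;0 0 0 0 0;0 0 0 0 0;0 0 0 0 0;0 0 0 0 0"}}

```text
t: 8.7
eef_pos: [488.1, 52.8, 91.5]
tcp_rot: [-3.139, -0.046, -0.139]
ft_force: [0.1, 0.5, 0.1]
opening: 0.526
```

```bash
python3 - <<'E'
from h import *
s=env.state();print(s['eef_pos'],s['tcp_rot'],s['ft_force'],s['opening']*95.1)
p=shot('wrist','w6.png')
E
```

```text
[488.13037145  52.80081088  91.49687829] [-3.13928819 -0.04647956 -0.13859329] [0.08105641 0.49187312 0.08093348] 50.02268837222742
```

View pics/w6.png

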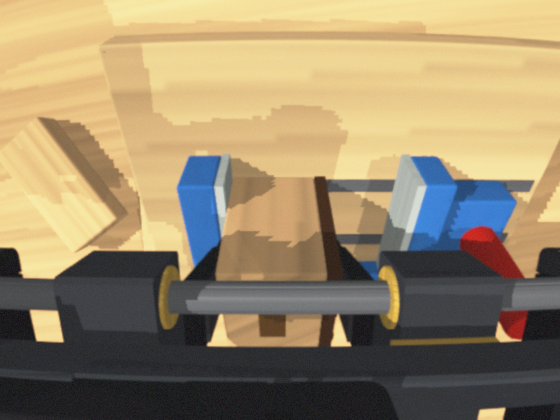

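Call:
{"fn": "send_rows", "kwargs": {"plan": "0 0 -10 0 0;0 1 -25 0 0;0 1 -40 0 0;0 0 -40 0 0;0 0 -25 0 0;0 0 0 0 0"}}

```text
t: 9.35
eef_pos: [479.9, 51.6, 238.4]
tcp_rot: [-3.139, -0.043, -0.139]
ft_force: [0.0, -0.3, -2.2]
opening: 0.523
```

```bash
python3 - <<'E'
from h import *
s=env.state();print(s['eef_pos'],s['tcp_rot'],s['ft_force'],s['opening']*95.1)
p=shot('wrist','w7.png');shot('side','s7.png'); delta((470,-200,230),-.135)
E
```

```text
[479.92847007  51.64239194 238.43457817] [-3.13914259 -0.0431779  -0.1387122 ] [ 0.02342314 -0.27563989 -2.22649438] 49.71706567257026
at [478.9  51.6 235.3] rot [-3.14  -0.039 -0.139] F [ 0.4 -0.2 -2.7] tool delta [ 25.8 250.4   5.8] turn -0.004
```

View pics/w7.png

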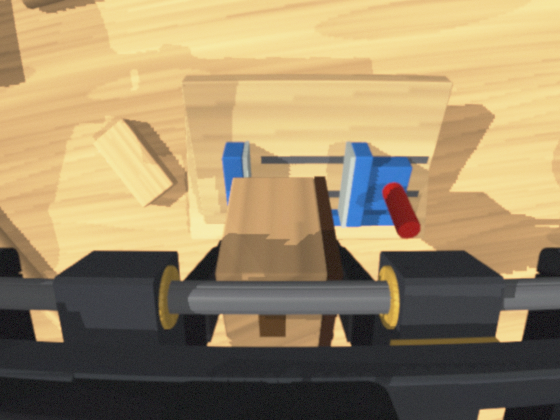

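View pics/s7.png

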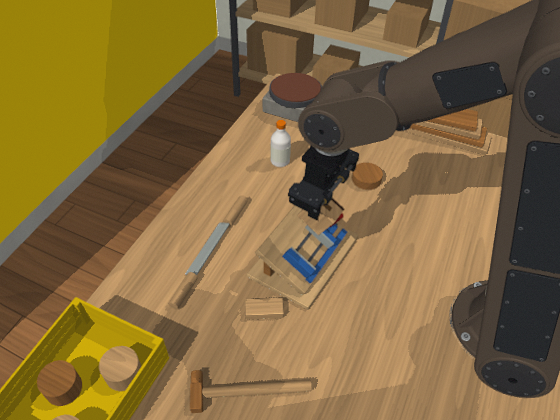

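Call:
{"fn": "send_rows", "kwargs": {"plan": "3 42 0 0 0;3 42 0 0 0;3 42 0 0 0;3 42 0 0 0;3 42 0 0 0;3 40 0 0 0;0 0 0 0 0"}}

```text
t: 10.15
eef_pos: [457.9, -205.1, 223.4]
tcp_rot: [-3.135, -0.021, -0.134]
ft_force: [0.7, 0.4, -3.1]
opening: 0.527
```

Call:
{"fn": "send_rows", "kwargs": {"plan": "0 0 0 -0.145 0;0 0 0 -0.145 0;0 0 0 -0.145 0;0 0 0 -0.145 0;0 0 0 -0.145 0;0 0 0 -0.145 0;0 0 0 -0.145 0;0 0 0 -0.145 0"}}

```text
t: 10.95
eef_pos: [452.8, -200.9, 209.1]
tcp_rot: [-3.132, -0.016, 1.06]
ft_force: [-0.5, -0.2, -2.2]
opening: 0.525
```

Call:
{"fn": "send_rows", "kwargs": {"plan": "0 0 0 -0.145 0;0 0 0 -0.145 0;0 0 0 -0.12 0;0 0 40 0 0;0 0 40 0 0;0 0 35 0 0;0 0 0 0 0"}}

```text
t: 11.65
eef_pos: [448.2, -192.1, 81.7]
tcp_rot: [-3.126, -0.026, 1.493]
ft_force: [-0.4, 0.1, -2.0]
opening: 0.523
```

```bash
python3 - <<'E'
from h import *
s=env.state();print(s['eef_pos'],s['tcp_rot'],s['ft_force'],s['opening']*95.1,s['joints'])
p=shot('wrist','w8.png');shot('side','s8.png')
E
```

```text
[ 448.15644858 -192.12028746   81.72485753] [-3.12628988 -0.02616919  1.49264023] [-0.41729385  0.14639572 -2.0405678 ] 49.7582789600205 [-0.5497678   0.5020174   2.01024831  0.02685076  0.65502554 -0.49331612]
```

View pics/w8.png

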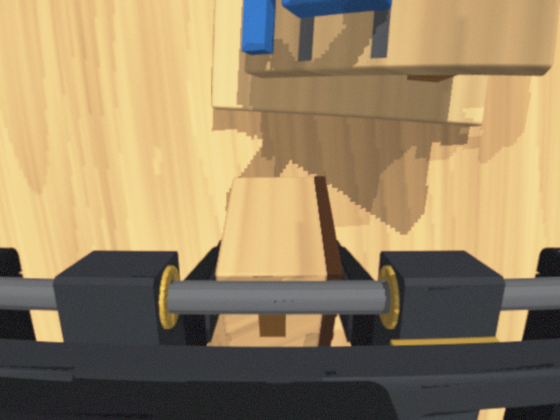

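View pics/s8.png

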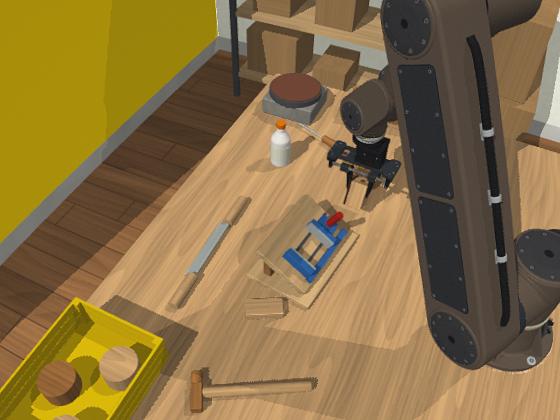

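Call:
{"fn": "send_rows", "kwargs": {"plan": "0 0 10 0 0;0 0 6 0 0;0 0 4 0 0;0 0 0 0 0"}}

```text
t: 12.15
eef_pos: [451.8, -193.7, 67.7]
tcp_rot: [-3.137, -0.021, 1.493]
ft_force: [0.4, -0.1, -0.9]
opening: 0.523
```

Call:
{"fn": "send_rows", "kwargs": {"plan": "0 0 6 0 0;0 0 5 0 0;0 0 4 0 0;0 0 0 0 0"}}

```text
t: 12.55
eef_pos: [452.1, -193.6, 52.3]
tcp_rot: [-3.139, -0.02, 1.493]
ft_force: [-0.4, 0.3, -2.1]
opening: 0.523
```

Call:
{"fn": "send_rows", "kwargs": {"plan": "0 0 4 0 0;0 0 4 0 0;0 0 0 0 0"}}

```text
t: 12.85
eef_pos: [452.7, -193.3, 47.3]
tcp_rot: [3.142, -0.019, 1.493]
ft_force: [-0.3, 0.1, -2.4]
opening: 0.524
```

```bash
python3 - <<'E'
from h import *
s=env.state();print(s['eef_pos'],s['tcp_rot'],s['ft_force'],s['opening']*95.1)
p=shot('side'); im=cv2.cvtColor(p['image'],cv2.COLOR_RGB2BGR)
cv2.imwrite('pics/s9.png',cv2.resize(im[110:240,290:430],None,fx=5,fy=5,interpolation=cv2.INTER_CUBIC))
shot('wrist','w9.png')
E
```

```text
[ 452.73491714 -193.26717742   47.32442796] [ 3.14156536 -0.01899645  1.49333012] [-0.32662499  0.07020561 -2.3658906 ] 49.87982711276019
```

View pics/s9.png

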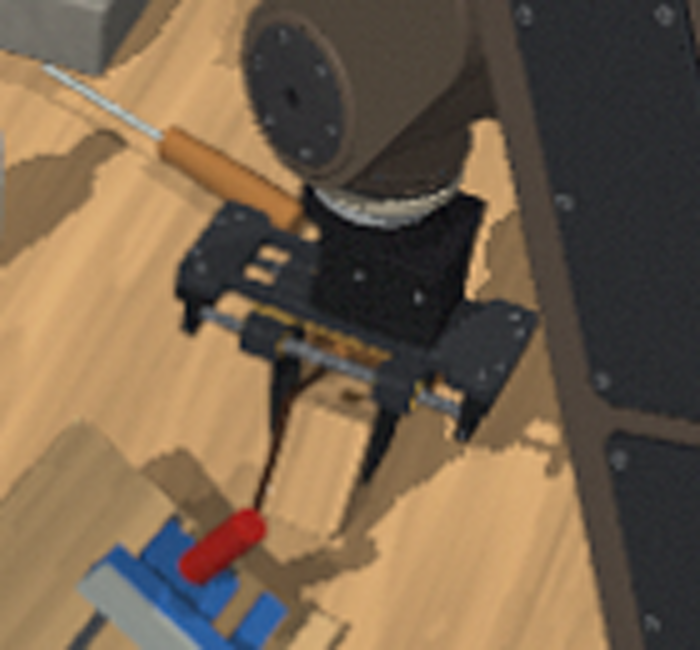

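View pics/w9.png

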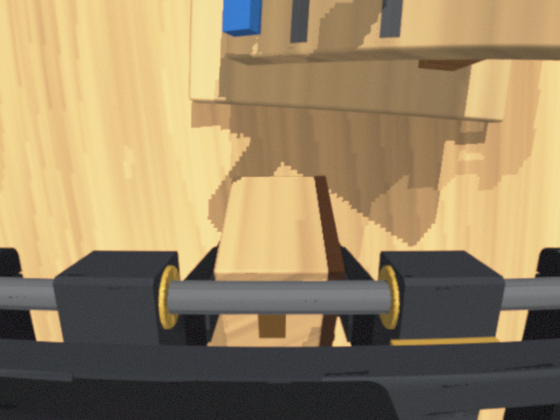

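Call:
{"fn": "send_rows", "kwargs": {"plan": "0 0 4 0 0;0 0 4 0 0;0 0 0 0 0"}}

```text
t: 13.25
eef_pos: [452.9, -192.6, 42.5]
tcp_rot: [3.14, -0.019, 1.493]
ft_force: [0.0, -0.6, -1.9]
opening: 0.526
```

```bash
python3 - <<'E'
from h import *
from scipy.optimize import least_squares
p=shot('wrist'); print(np.array(p['extrinsics']).round(2))
im=cv2.cvtColor(p['image'],cv2.COLOR_RGB2BGR)
cv2.imwrite('pics/w10.png',cv2.resize(im[160:360,190:370],None,fx=4,fy=3,interpolation=cv2.INTER_CUBIC))
for a,b in [((217,272),(327,272)),((235,178),(315,178))]:
    f=lambda d:np.linalg.norm
    o,d1=ray(p,a);_,d2=ray(p,b)
    # same optical depth
    E=np.array(p['extrinsics']);n=-E[:3,2]
    d1=d1/(d1@n);d2=d2/(d2@n); t=50/np.linalg.norm(d1-d2); print(t,(o+t*d1).round(1),(o+t*d2).round(1))
print(env.state()['eef_pos'])
E
```

```text
[[ 1.0000e+00  8.0000e-02  2.0000e-02  4.5665e+02]
 [-8.0000e-02  9.7000e-01  2.2000e-01 -1.2898e+02]
 [ 0.0000e+00 -2.2000e-01  9.8000e-01  2.1211e+02]
 [ 0.0000e+00  0.0000e+00  0.0000e+00  1.0000e+00]]
162.3617251660077 [ 424.1 -187.4   59.3] [ 473.9 -191.3   59.3]
223.76524195209274 [ 427.6 -153.1  -11.3] [ 477.5 -157.   -11.3]
[ 453.05424748 -192.72738436   42.41769721]
```

View pics/w10.png

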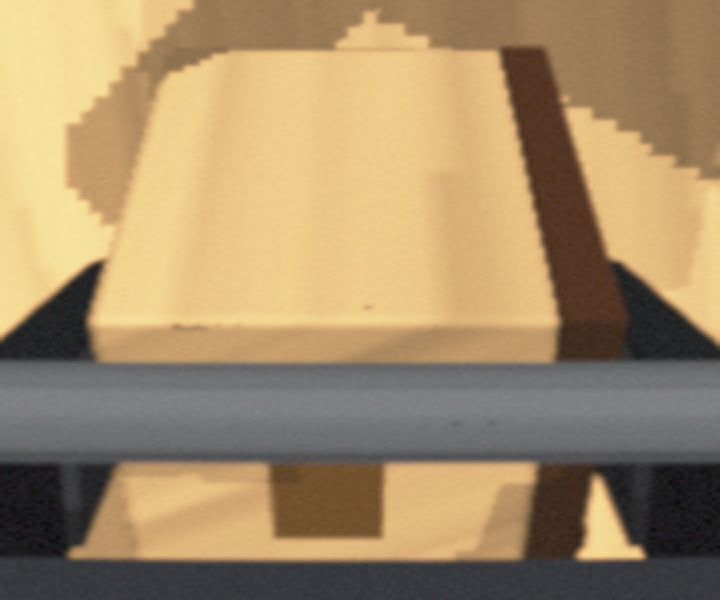

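```bash
python3 - <<'E'
from h import *
p=shot('wrist')
for a,b in [((212.5,268),(347,266)),((233,176.5),(327,176))]:
    o,d1=ray(p,a);_,d2=ray(p,b)
    E=np.array(p['extrinsics']);n=-E[:3,2]
    d1=d1/(d1@n);d2=d2/(d2@n); t=50/np.linalg.norm(d1-d2); print(t,(o+t*d1).round(1),(o+t*d2).round(1))
E
```

```text
132.69895310583766 [ 428.6 -175.2   86.8] [ 478.5 -178.4   86.7]
190.34644877323407 [ 431.1 -148.7   21.8] [ 481.  -152.4   21.8]
```

Call:
{"fn": "send_rows", "kwargs": {"plan": "0 0 4 0 0;0 0 4 0 0;0 0 0 0 0"}}

```text
t: 13.65
eef_pos: [453.1, -191.9, 37.2]
tcp_rot: [3.139, -0.019, 1.493]
ft_force: [-0.9, 0.2, -1.7]
opening: 0.525
```

```bash
python3 - <<'E'
from h import *
s=env.state();print(s['eef_pos'],s['tcp_rot'],s['ft_force'],s['opening']*95.1,s['moment'])
p=shot('wrist');im=cv2.cvtColor(p['image'],cv2.COLOR_RGB2BGR)
cv2.imwrite('pics/w11.png',cv2.resize(im[160:360,190:370],None,fx=4,fy=3,interpolation=cv2.INTER_CUBIC))
E
```

```text
[ 453.10233269 -191.92801566   37.24778482] [ 3.13873855 -0.01891443  1.49299893] [-0.89200398  0.2095028  -1.74530777] 49.89627390834263 [-0.01431216 -0.04957629  0.02392777]
```

View pics/w11.png

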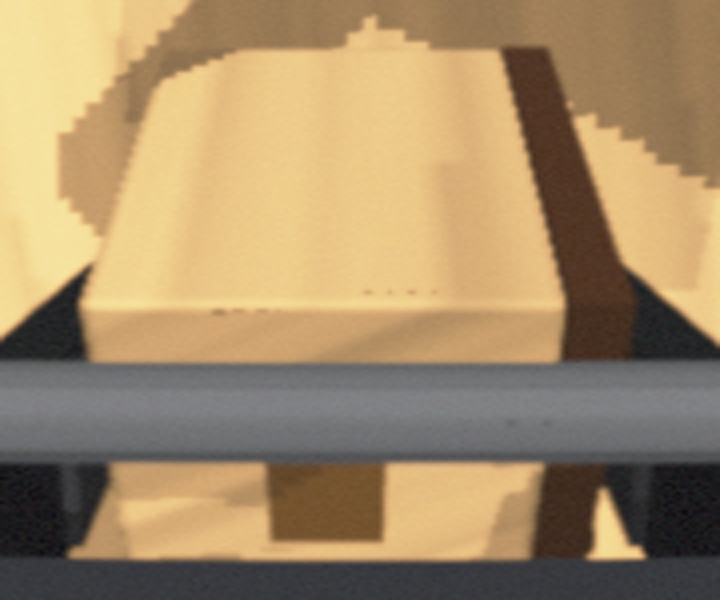

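Call:
{"fn": "send_rows", "kwargs": {"plan": "0 0 3 0 0;0 0 0 0 56;0 0 0 0 60;0 0 0 0 60;0 0 0 0 66"}}

```text
t: 14.2
eef_pos: [453.6, -192.1, 34.4]
tcp_rot: [3.138, -0.019, 1.493]
ft_force: [0.5, 0.0, -0.1]
opening: 0.664
```

```bash
python3 - <<'E'
from h import *
s=env.state();print(s['eef_pos'],s['tcp_rot'],s['ft_force'],s['opening']*95.1,s['moment'])
p=shot('wrist');im=cv2.cvtColor(p['image'],cv2.COLOR_RGB2BGR)
cv2.imwrite('pics/w12.png',cv2.resize(im[160:360,190:370],None,fx=4,fy=3,interpolation=cv2.INTER_CUBIC))
E
```

```text
[ 453.57817704 -192.10858458   34.42611878] [ 3.13809294 -0.01884136  1.49255136] [ 0.45548514  0.04345024 -0.1346855 ] 63.16311318579501 [-0.04625322 -0.12843728 -0.02663135]
```

View pics/w12.png

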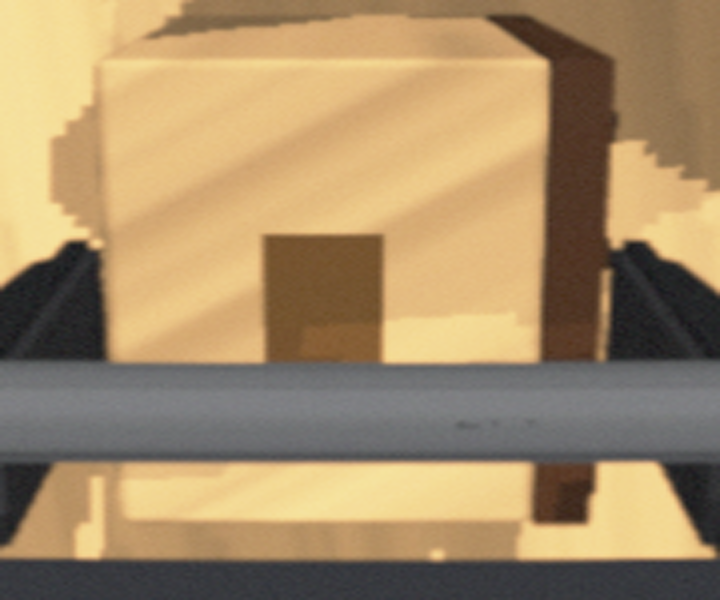

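```bash
python3 - <<'E'
from h import *
p=shot('wrist')
f=lambda x,y:(x/4+190,y/3+160)
for n,c in [('upL',(102,58)),('upR',(613,60)),('loL',(125,522)),('loR',(590,523)),('mark',(323,300))]: print(n,hit(p,f(*c),70).round(1))
print(env.state()['eef_pos'])
E
```

```text
upL [ 432.5 -142.8   70. ]
upR [ 480.3 -146.9   70. ]
loL [ 427.  -207.3   70. ]
loR [ 475.5 -211.4   70. ]
mark [ 450.5 -176.2   70. ]
[ 453.52993706 -192.05680662   34.46974492]
```

```bash
cat > fit2.py <<'E'
from h import *
from scipy.optimize import least_squares
from scipy.spatial.transform import Rotation as Ro
s=env.state()
ps=shot('side');pt=shot('top');pw=shot('wrist')
def M(pos,rot):
    T=np.eye(4);T[:3,:3]=Ro.from_euler('xyz',rot).as_matrix();T[:3,3]=pos;return T
H=np.linalg.inv(M(s['eef_pos'],s['tcp_rot']))@np.array(pw['extrinsics']); print(H.round(3)); np.save('H.npy',H)
T1=M([407.65095016,34.72365105,330.88841761],[-3.14050512,-0.00834,-0.15313835])
T2=M([467.2,-15.7,155.5],[-3.141,-.019,-.131])
def cam(T,off):
    H2=H.copy();H2[:3,3]+=off; d=dict(pw); d['extrinsics']=T@H2; return d
S=[((40,-95,80),(570,217)),((0,-50,70),(567,350)),((66,-50,70),(467,262)),((80,0,30),(357,340)),((33,-25,70),(493,335))]
T=[((40,-95,80),(495,362)),((0,0,70),(305,398)),((0,-50,70),(390,405)),((80,22,30),(290,215)),((80,0,30),(322,222)),((66,0,70),(318,285)),((33,-25,70),(349,343))]
W=[((40,-95,80),(527,455)),((0,0,70),(200,553)),((0,-50,70),(358,556)),((66,0,70),(180,358)),((66,-50,70),(355,357)),((80,22,30),(117,268)),((80,0,30),(176,265))]
W2=[((40,-95,80),(697,498)),((66,0,70),(103,340)),((66,-50,70),(403,345)),((80,22,30),(38,143)),((80,0,30),(127,140)),((80,22,0),(98,68)),((80,0,0),(197,63))]
b=Mb=None
Bl=[((102,58)),((613,60)),((590,523)),((125,522))]
Tn=M(s['eef_pos'],s['tcp_rot'])
def res(z):
    q=z[:4]; off=z[4:7]; bx=z[7:10]; g=z[10]; r=[]
    off_s=z[11:14]; off_t=z[14:17]
    def sh(p,o): d=dict(p);E=np.array(p['extrinsics']).copy();E[:3,3]+=o;d['extrinsics']=E;return d
    for p,L,o,f,w in((sh(ps,off_s),S,(220,180),5,1),(sh(pt,off_t),T,(180,180),5,1),(cam(T1,off),W,(175,10),3.6,1),(cam(T2,off),W2,(85,115),3.5,.6)):
        P=[(a if a[1]!=-95 else (40,-95-g,80)) for a,_ in L]
        uv=proj(p,b2w(q,P)); r.append(w*(uv-(np.array([b for _,b in L])/f+np.array(o))).ravel())
    c,s_=np.cos(bx[2]),np.sin(bx[2]);
    C=np.array([(-25,33),(25,33),(25,-33),(-25,-33)])@np.array([[c,s_],[-s_,c]])+bx[:2]
    uv=proj(cam(Tn,off),np.c_[C,[70]*4]); r.append((.6*(uv-(np.array(Bl)/[4,3]+[190,160]))).ravel())
    r.append(np.r_[off,off_s,off_t]/2.); r.append([g/2])
    return np.concatenate(r)
z0=np.r_[473,80,34,-.13,0,0,0,454,-177,-.08,0,np.zeros(6)]
s=least_squares(res,z0,loss='soft_l1'); print(s.x.round(3)); print(res(s.x)[:60].reshape(-1,2).round(1).tolist(), s.cost)
np.save('bed2.npy',s.x)
E
python3 fit2.py
```

```text
[[-1.00000e-03  9.72000e-01  2.35000e-01  6.69240e+01]
 [ 1.00000e+00  1.00000e-03  1.00000e-03 -9.54000e-01]
 [ 1.00000e-03  2.35000e-01 -9.72000e-01 -1.68477e+02]
 [ 0.00000e+00  0.00000e+00  0.00000e+00  1.00000e+00]]
[ 4.73745e+02  8.00170e+01  3.58180e+01 -1.30000e-01 -1.54500e+00
  1.00400e+00 -2.41500e+00  4.54646e+02 -1.79643e+02 -8.10000e-02
  3.75200e+00  6.80000e-02 -5.44000e-01  4.00000e-01  1.72700e+00
  1.19700e+00  6.80000e-02]
[[-0.8, 0.8], [0.4, -0.2], [0.3, -0.9], [-0.1, -0.8], [0.1, 0.6], [-0.5, -0.2], [-1.0, -1.4], [0.6, 0.1], [-0.7, 0.7], [1.0, 0.5], [-1.1, -1.3], [0.8, -0.1], [0.2, 0.3], [0.5, 2.5], [0.9, 0.5], [-0.8, 2.0], [-0.0, 0.9], [-1.1, -0.4], [2.8, -0.3], [-0.1, -0.7], [-0.7, 0.0], [-1.0, -1.0], [-0.1, -0.2], [4.5, -0.0], [-0.4, -0.7], [0.7, -0.2], [-0.7, 0.1], [1.0, -0.1], [0.2, -0.1], [-0.4, 0.1]] 20.89632356700521
```

```bash
sed -i 's/((80,0,30),(127,140))/((80,0,30),(150,140))/; s/,((80,0,30),(176,265))//; s/((80,0,30),(322,222)),//' fit2.py; sed -i 's/\[:60\]/[:56]/' fit2.py; python3 fit2.py
```

```text
[[-1.00000e-03  9.72000e-01  2.35000e-01  6.69160e+01]
 [ 1.00000e+00  1.00000e-03  1.00000e-03 -9.28000e-01]
 [ 1.00000e-03  2.35000e-01 -9.72000e-01 -1.68438e+02]
 [ 0.00000e+00  0.00000e+00  0.00000e+00  1.00000e+00]]
[ 4.73762e+02  7.97010e+01  3.58920e+01 -1.32000e-01 -1.58700e+00
  1.04500e+00 -2.26000e+00  4.54700e+02 -1.79655e+02 -8.10000e-02
  3.48900e+00 -8.00000e-03 -7.03000e-01  4.93000e-01  1.90600e+00
  1.44800e+00  1.35000e-01]
[[-0.8, 0.9], [0.4, -0.2], [0.3, -1.0], [-0.0, -0.9], [0.1, 0.5], [-0.4, -0.1], [-0.8, -1.4], [0.8, 0.2], [-0.5, 0.7], [-0.9, -1.2], [1.0, 0.0], [0.2, 0.4], [0.6, 2.4], [1.1, 0.5], [-0.6, 1.9], [0.2, 0.8], [-0.8, -0.6], [-0.2, -0.5], [-0.5, -0.0], [-0.7, -0.9], [0.1, -0.3], [0.8, -0.1], [-0.2, -0.8], [0.9, -0.3], [-0.7, 0.1], [1.0, -0.1], [0.2, -0.0], [-0.4, 0.1]] 14.48328976130157
```

Call:
{"fn": "send_rows", "kwargs": {"plan": "0 0 -30 0 80;0 0 -40 0 90;0 0 -20 0 90;0 0 0 0.145 90;0 0 0 0.145 90;0 0 0 0.145 90;0 0 0 0.145 90;0 0 0 0.145 90"}}

```text
t: 15.4
eef_pos: [452.9, -193.7, 128.9]
tcp_rot: [-3.132, -0.016, 0.746]
ft_force: [0.1, 0.7, 0.2]
opening: 0.951
```

Call:
{"fn": "send_rows", "kwargs": {"plan": "0 0 0 0.145 90;0 0 0 0.145 90;0 0 0 0.145 90;0 0 0 0.145 90;0 0 0 0.145 90;0 0 0 0.12 90;0 0 0 0 90"}}

```text
t: 16.1
eef_pos: [452.4, -193.4, 129.1]
tcp_rot: [-3.123, -0.003, -0.132]
ft_force: [-0.2, 0.3, -1.0]
opening: 0.944
```

```bash
python3 - <<'E'
from h import *
p=shot('wrist','w13.png'); delta((454.7,-179.7,35),-.081)
E
```

```text
at [ 452.5 -193.4  129.1] rot [-3.123e+00 -3.000e-03 -1.280e-01] F [-0.1 -0.1 -0.1] tool delta [  0.2 -12.1  94.3] turn -0.047
```

View pics/w13.png

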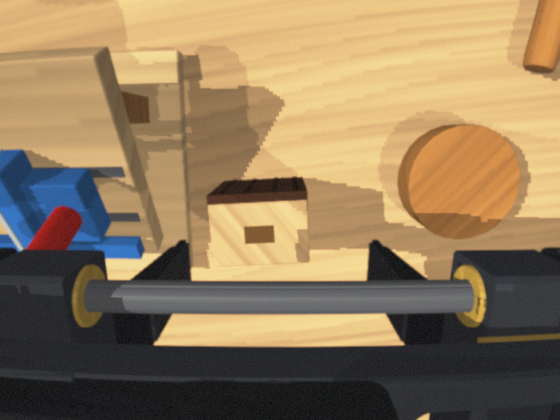

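Call:
{"fn": "send_rows", "kwargs": {"plan": "0 -12 30 -0.047 80;0 0 30 0 80;0 0 15 0 80;0 0 0 0 80"}}

```text
t: 16.55
eef_pos: [455.4, -180.2, 53.0]
tcp_rot: [-3.125, -0.007, -0.064]
ft_force: [0.5, 0.2, -0.2]
opening: 0.843
```

```bash
python3 - <<'E'
from h import *
p=shot('wrist','w14.png'); delta((454.7,-179.7,35),-.081)
E
```

```text
at [ 455.7 -180.4   53.8] rot [-3.125 -0.008 -0.064] F [-0.3  0.6  0.5] tool delta [-1.2 -0.3 18.8] turn 0.017
```

View pics/w14.png

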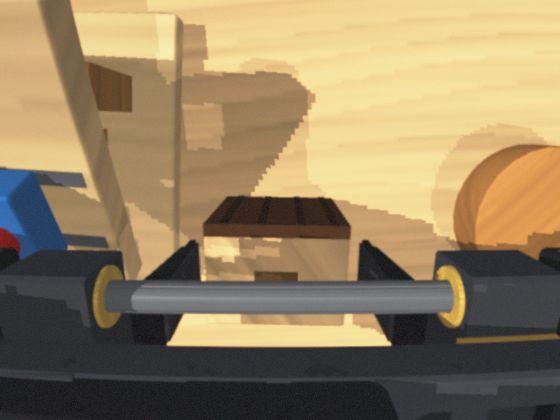

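Block centred between the fingers (block 204–350, fingers 195–362). Descend and grip.

Call:
{"fn": "send_rows", "kwargs": {"plan": "-1 0 12 0.017 80;0 0 7 0 80;0 0 0 0 0;0 0 0 0 0;0 0 0 0 0;0 0 0 0 0;0 0 0 0 0"}}

```text
t: 17.3
eef_pos: [456.6, -181.2, 38.5]
tcp_rot: [-3.128, -0.013, -0.075]
ft_force: [1.0, 0.7, -2.7]
opening: 0.693
```

```bash
python3 - <<'E'
from h import *
s=env.state();print(s['opening']*95.1,s['joints']); delta((454.7,-179.7,35),-.081)
E
```

```text
65.94890136491877 [-0.52254383  0.57525883  2.05047753  0.03754861  0.51040309  1.08999813]
at [ 456.6 -181.2   38.5] rot [-3.128 -0.013 -0.075] F [ 1.   0.7 -2.7] tool delta [-2.  -1.3  3.5] turn 0.006
```

Call:
{"fn": "send_rows", "kwargs": {"plan": "0 0 -20 0 0;0 0 -45 0 0;0 0 -45 0 0;0 0 -45 0 0;0 0 0 0.05 0;0 0 0 0 0"}}

```text
t: 17.9
eef_pos: [453.5, -183.0, 199.5]
tcp_rot: [-3.126, -0.01, -0.125]
ft_force: [-0.7, -0.3, -2.5]
opening: 0.693
```

```bash
cat >> h.py <<'E'
def bh(q,s,y,z):
    "horizontal s along bed heading, y across, z above bed origin -> world"
    c,n=np.cos(q[3]),np.sin(q[3]); return np.array([q[0]+s*c-y*n,q[1]+s*n+y*c,q[2]+z])
E
python3 - <<'E'
from h import *
q=np.load('bed2.npy')[:4]; print(q)
s=env.state();print(s['opening']*95.1)
t=bh(q,23.3,-35,82.4-19); print(t); t[2]=200; delta(t,-.132)
E
```

```text
[ 4.73761530e+02  7.97007998e+01  3.58923925e+01 -1.32327637e-01]
65.868840348152
[492.23986657  41.93254486  99.29239249]
at [ 453.5 -183.   199.5] rot [-3.126 -0.01  -0.125] F [-0.7 -0.3 -2.5] tool delta [  10.3 -228.     3.1] turn 0.007
```

Call:
{"fn": "send_rows", "kwargs": {"plan": "2 -38 0 0 0;2 -38 0 0 0;2 -38 0 0 0;2 -38 0 0 0;1 -38 0 0.007 0;1 -36 0 0 0;0 0 0 0 0"}}

```text
t: 18.6
eef_pos: [490.6, 47.2, 198.6]
tcp_rot: [-3.126, -0.003, -0.126]
ft_force: [-0.7, 0.1, -2.2]
opening: 0.693
```

```bash
python3 - <<'E'
from h import *
q=np.load('bed2.npy')[:4]
t=bh(q,23.3,-35,82.4-19);delta(t,-.132); shot('wrist','w15.png'); shot('side','s15.png')
E
```

```text
at [490.6  47.2 198.6] rot [-3.126e+00 -3.000e-03 -1.260e-01] F [-0.7  0.1 -2.2] tool delta [ 2.   6.5 99.2] turn 0.006
```

View pics/w15.png

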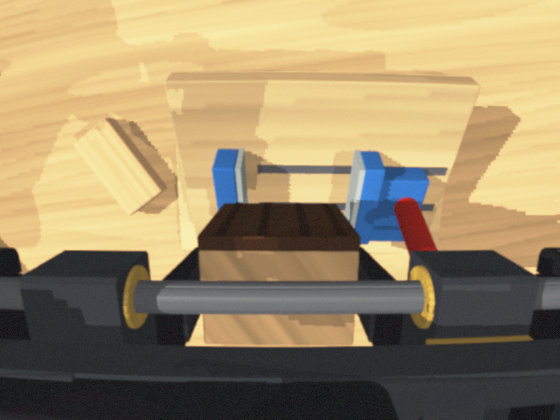

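Call:
{"fn": "send_rows", "kwargs": {"plan": "1 4 30 0.006 0;0 3 30 0 0;0 0 15 0 0;0 0 0 0 0"}}

```text
t: 19.1
eef_pos: [490.4, 34.4, 120.5]
tcp_rot: [-3.128, -0.002, -0.135]
ft_force: [-0.4, -0.1, -1.7]
opening: 0.696
```

```bash
python3 - <<'E'
from h import *
q=np.load('bed2.npy')[:4]
t=bh(q,23.3,-36,82.4-19);delta(t,-.132); shot('wrist','w16.png')
p=shot('side');im=cv2.cvtColor(p['image'],cv2.COLOR_RGB2BGR)
cv2.imwrite('pics/s16.png',cv2.resize(im[170:310,230:390],None,fx=5,fy=5,interpolation=cv2.INTER_CUBIC))
E
```

```text
at [490.4  34.4 120.5] rot [-3.128e+00 -2.000e-03 -1.350e-01] F [-0.4 -0.1 -1.7] tool delta [ 0.8 -6.4 21.3] turn -0.003
```

View pics/w16.png

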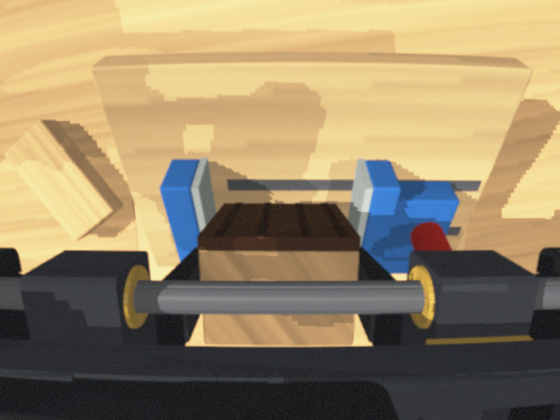

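View pics/s16.png

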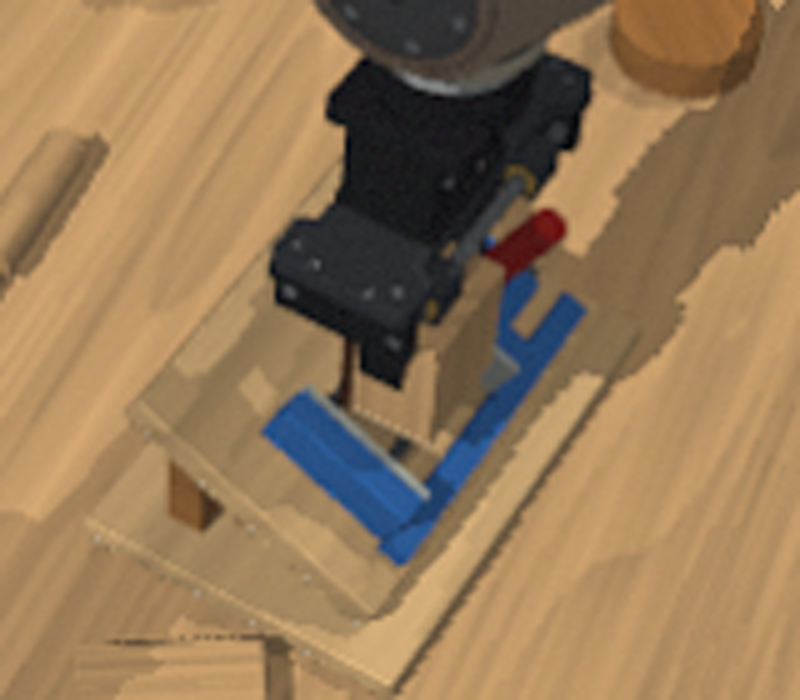

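Call:
{"fn": "send_rows", "kwargs": {"plan": "1 -5 5 0 0;0 0 6 0 0;0 0 5 0 0;0 0 0 0 0"}}

```text
t: 19.6
eef_pos: [494.5, 39.4, 107.5]
tcp_rot: [-3.127, -0.01, -0.135]
ft_force: [0.4, 0.6, -2.6]
opening: 0.696
```

```bash
python3 - <<'E'
from h import *
q=np.load('bed2.npy')[:4]
t=bh(q,23.3,-36,82.4-19);delta(t,-.132)
E
```

```text
at [494.5  39.4 107.5] rot [-3.127 -0.01  -0.135] F [ 0.4  0.6 -2.6] tool delta [-2.7 -1.1  8.2] turn -0.003
```

Call:
{"fn": "send_rows", "kwargs": {"plan": "-4 -1 4 0 0;-1 0 4 0 0;0 0 0 0 0"}}

```text
t: 19.9
eef_pos: [489.6, 41.3, 99.6]
tcp_rot: [-3.128, -0.011, -0.135]
ft_force: [-0.4, -1.7, 2.1]
opening: 0.694
```

```bash
python3 - <<'E'
from h import *
q=np.load('bed2.npy')[:4]
t=bh(q,23.3,-36,82.4-19);delta(t,-.132); t=bh(q,-0.9,-36,64.6-19);delta(t,-.132)
shot('wrist','w17.png')
E
```

```text
at [489.6  41.3  99.6] rot [-3.128 -0.011 -0.135] F [-0.4 -1.7  2.1] tool delta [2.6 0.  0.4] turn -0.003
at [489.6  41.3  99.6] rot [-3.128 -0.011 -0.135] F [-0.4 -1.7  2.1] tool delta [-21.8   0.3  17.9] turn -0.003
```

View pics/w17.png

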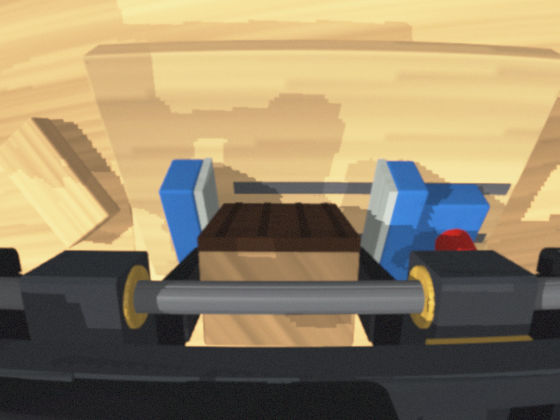

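Call:
{"fn": "send_rows", "kwargs": {"plan": "-4 0 4 0 0;-5 0 4 0 0;-5 0 4 0 0;0 0 0 0 0"}}

```text
t: 20.35
eef_pos: [477.8, 42.7, 90.5]
tcp_rot: [-3.128, -0.021, -0.134]
ft_force: [-0.5, 0.1, -1.9]
opening: 0.691
```

```bash
python3 - <<'E'
from h import *
q=np.load('bed2.npy')[:4]
t=bh(q,-0.9,-36,64.6-19);delta(t,-.132)
shot('wrist','w18.png')
E
```

```text
at [477.8  42.7  90.5] rot [-3.128 -0.021 -0.134] F [-0.5  0.1 -1.9] tool delta [-10.    0.    8.8] turn -0.002
```

View pics/w18.png

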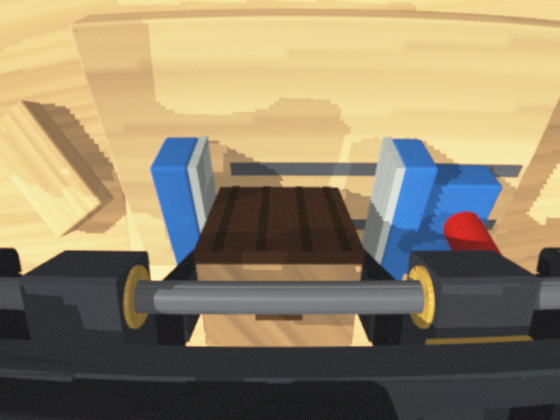

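Call:
{"fn": "send_rows", "kwargs": {"plan": "-4 0 4 0 0;-4 0 4 0 0;-3 0 3 0 0;0 0 0 0 0"}}

```text
t: 20.8
eef_pos: [475.1, 43.3, 85.8]
tcp_rot: [-3.127, -0.043, -0.133]
ft_force: [-0.6, -0.1, -2.0]
opening: 0.694
```

```bash
python3 - <<'E'
from h import *
q=np.load('bed2.npy')[:4]
t=bh(q,-0.9,-36,64.6-19);delta(t,-.132)
shot('wrist','w19.png')
p=shot('side');im=cv2.cvtColor(p['image'],cv2.COLOR_RGB2BGR)
cv2.imwrite('pics/s19.png',cv2.resize(im[170:310,230:390],None,fx=5,fy=5,interpolation=cv2.INTER_CUBIC))
E
```

```text
at [475.1  43.3  85.8] rot [-3.127 -0.043 -0.133] F [-0.6 -0.1 -2. ] tool delta [-7.2  0.2  4. ] turn -0.001
```

View pics/w19.png

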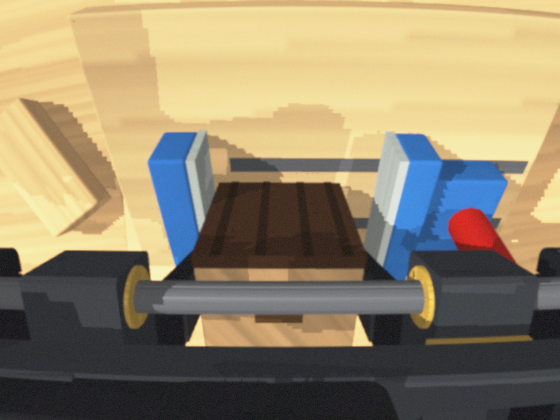

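View pics/s19.png

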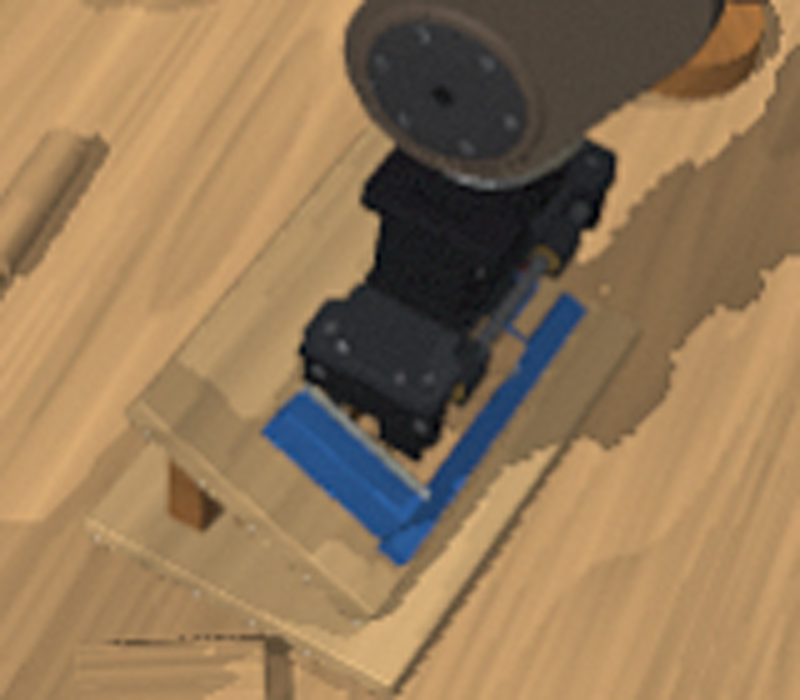

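Call:
{"fn": "send_rows", "kwargs": {"plan": "-5 0 3 0 0;-4 0 3 0 0;-2 0 2 0 0;0 0 0 0 0"}}

```text
t: 21.3
eef_pos: [470.4, 44.3, 79.9]
tcp_rot: [-3.126, -0.059, -0.133]
ft_force: [-1.9, 0.5, 0.8]
opening: 0.691
```

```bash
python3 - <<'E'
from h import *
q=np.load('bed2.npy')[:4]
t=bh(q,-0.9,-36,64.6-19);delta(t,-.132);print(env.state()['joints'])
shot('wrist','w20.png')
E
```

```text
at [470.4  44.3  79.9] rot [-3.126 -0.059 -0.133] F [-1.9  0.5  0.8] tool delta [-2.2  0.4 -1.7] turn -0.001
[-0.0520515   0.46864205  2.10113929  0.02107631  0.5119809   1.6333754 ]
```

View pics/w20.png

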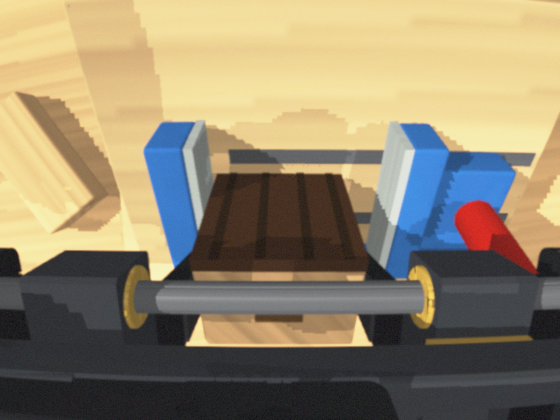

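```bash
cat >> h.py <<'E'
def wcam():
    p=dict(eyes.read_camera('wrist')); z=np.load('bed2.npy'); 
    from scipy.spatial.transform import Rotation as Ro
    s=env.state(); T=np.eye(4);T[:3,:3]=Ro.from_euler('xyz',s['tcp_rot']).as_matrix();T[:3,3]=s['eef_pos']
    H=np.load('H.npy').copy(); H[:3,3]+=z[4:7]; p['extrinsics']=T@H; return p
E
python3 - <<'E'
from h import *
q=np.load('bed2.npy')[:4]; p=wcam()
for x in (50,53,56): print(x,proj(p,b2w(q,[(x,-3,0),(x,-69,0),(x,-3,70),(x,-69,70)])).round().tolist())
print(proj(p,b2w(q,[(80,0,30),(80,22,30),(80,-90,30)])).round())
E
```

```text
50 [[219.0, 173.0], [341.0, 173.0], [194.0, 268.0], [363.0, 269.0]]
53 [[219.0, 168.0], [342.0, 168.0], [193.0, 262.0], [364.0, 263.0]]
56 [[218.0, 164.0], [342.0, 163.0], [191.0, 257.0], [365.0, 258.0]]
[[195. 150.]
 [145. 151.]
 [406. 150.]]
```

Call:
{"fn": "send_rows", "kwargs": {"plan": "0 0 0 0 74;0 0 0 0 76;0 0 0 0 76;0 0 0 0 76"}}

```text
t: 21.8
eef_pos: [470.0, 44.5, 78.7]
tcp_rot: [-3.126, -0.056, -0.133]
ft_force: [0.0, -1.2, 0.6]
opening: 0.803
```

```bash
python3 - <<'E'
from h import *
q=np.load('bed2.npy')[:4]; p=wcam()
for x in (50,53): print(x,proj(p,b2w(q,[(x,-3,0),(x,-69,0),(x,-3,70),(x,-69,70)])).round().tolist())
print(env.state()['opening']*95.1,env.state()['ft_force'])
im=cv2.cvtColor(p['image'],cv2.COLOR_RGB2BGR)
cv2.imwrite('pics/w21.png',cv2.resize(im[110:360,140:440],None,fx=2.6,fy=2.4,interpolation=cv2.INTER_CUBIC))
E
```

```text
50 [[219.0, 172.0], [342.0, 172.0], [193.0, 268.0], [364.0, 269.0]]
53 [[219.0, 168.0], [342.0, 168.0], [192.0, 263.0], [365.0, 263.0]]
76.09743896808273 [-0.59872258 -0.47908785  0.16059665]
```

View pics/w21.png

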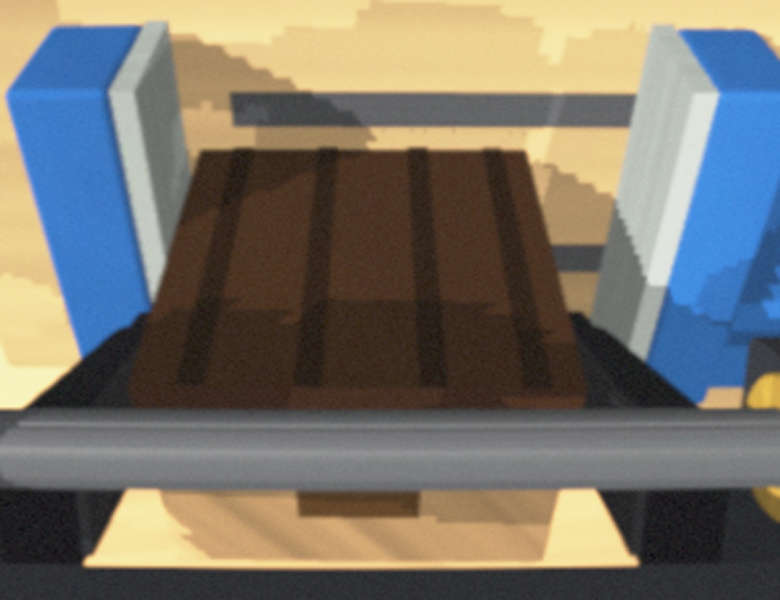

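Call:
{"fn": "send_rows", "kwargs": {"plan": "0 0 -15 0 76;0 0 -40 0 76;0 0 -40 0 60;0 25 0 0 50;0 37 0 0 50;0 35 0 0 50;0 0 0 0 50"}}

```text
t: 22.55
eef_pos: [451.3, -54.8, 175.6]
tcp_rot: [-3.127, -0.056, -0.13]
ft_force: [-0.2, 0.1, 0.6]
opening: 0.528
```

```bash
python3 - <<'E'
from h import *
q=np.load('bed2.npy')[:4]; p=wcam()
cv2.imwrite('pics/w22.png',cv2.cvtColor(p['image'],cv2.COLOR_RGB2BGR))
for v in (45,50): print(proj(p,b2w(q,(40,-85-v,80))))
t=b2w(q,(40,-85-50,62))[0]; t[2]-=19; delta(t,-.132); print(t)
E
```

```text
[[271.92370258 232.9353289 ]]
[[279.70706128 232.97939415]]
at [451.3 -53.6 175.6] rot [-3.127 -0.056 -0.13 ] F [0.7 0.  0.4] tool delta [ 6.1  1.2 85.6] turn 0.002
[462.10575892 -54.93840468  90.41400575]
```

View pics/w22.png

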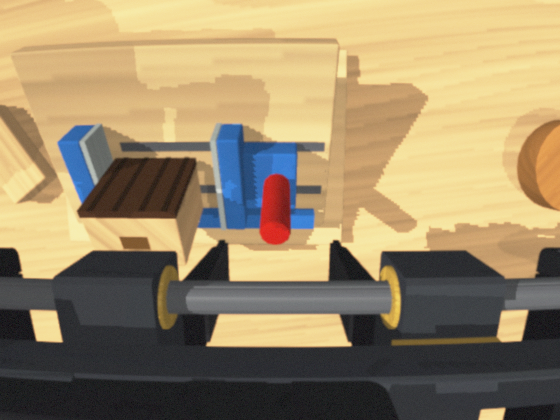

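Call:
{"fn": "send_rows", "kwargs": {"plan": "5 -1 35 0 50;0 0 30 0 50;0 0 15 0 50;0 0 0 0 0;0 0 0 0 0;0 0 0 0 0;0 0 0 0 0"}}

```text
t: 23.3
eef_pos: [462.7, -49.2, 95.4]
tcp_rot: [-3.127, -0.059, -0.128]
ft_force: [0.5, -4.3, -2.8]
opening: 0.247
```

Call:
{"fn": "send_rows", "kwargs": {"plan": "0 0 0 0 0;0 0 0 0 0;0 0 0 0 0"}}

```text
t: 23.6
eef_pos: [462.7, -49.3, 95.7]
tcp_rot: [-3.127, -0.06, -0.129]
ft_force: [2.5, -0.2, -9.6]
opening: 0.208
```

Call:
{"fn": "send_rows", "kwargs": {"plan": "0 -7 0 0 0;0 -7 0 0 0;0 -4 0 0 0;0 0 0 0 0"}}

```text
t: 24.0
eef_pos: [465.2, -31.1, 95.7]
tcp_rot: [-3.128, -0.06, -0.13]
ft_force: [1.7, -2.9, -9.0]
opening: 0.205
```

Call:
{"fn": "send_rows", "kwargs": {"plan": "0 -3 0 0 0;0 -2 0 0 0;0 0 0 0 0"}}

```text
t: 24.3
eef_pos: [465.1, -31.1, 95.6]
tcp_rot: [-3.136, -0.059, -0.127]
ft_force: [2.5, 4.5, -9.6]
opening: 0.205
```

Call:
{"fn": "send_rows", "kwargs": {"plan": "0 -2 0 0 0;0 0 0 0 0"}}

```text
t: 24.5
eef_pos: [465.2, -30.9, 95.6]
tcp_rot: [-3.138, -0.059, -0.126]
ft_force: [2.8, 3.9, -10.0]
opening: 0.204
```

```bash
python3 - <<'E'
from h import *
q=np.load('bed2.npy')[:4]; p=wcam()
cv2.imwrite('pics/w23.png',cv2.cvtColor(p['image'],cv2.COLOR_RGB2BGR))
p=shot('side');im=cv2.cvtColor(p['image'],cv2.COLOR_RGB2BGR)
cv2.imwrite('pics/s23.png',cv2.resize(im[170:310,230:390],None,fx=5,fy=5,interpolation=cv2.INTER_CUBIC))
E
```

```text
(no output)
```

View pics/w23.png

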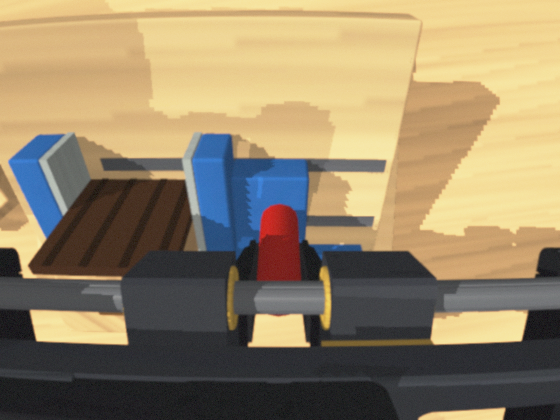

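View pics/s23.png

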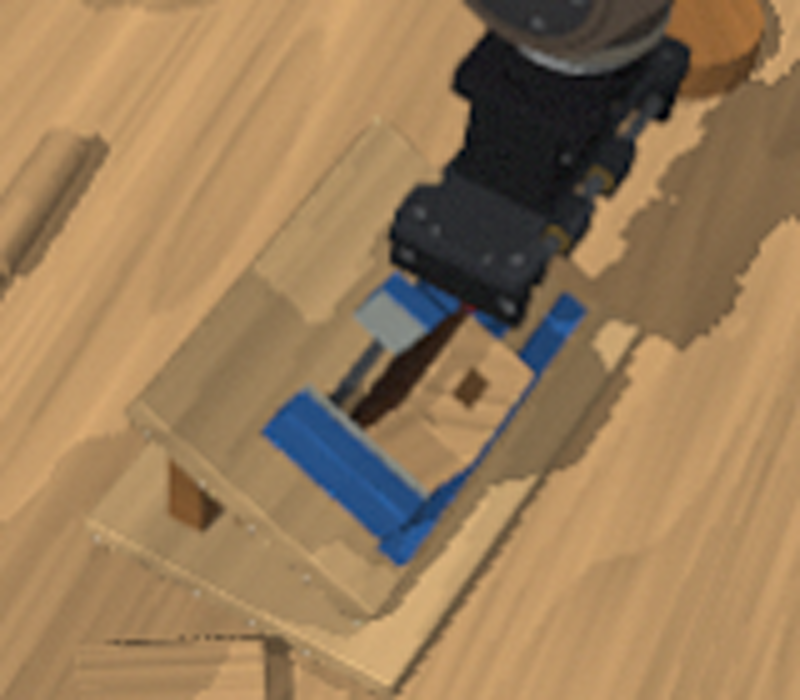

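Call:
{"fn": "send_rows", "kwargs": {"plan": "0 -5 0 0 0;0 -5 0 0 0"}}

```text
t: 24.8
eef_pos: [465.6, -27.3, 95.5]
tcp_rot: [3.135, -0.058, -0.121]
ft_force: [-10.1, -59.8, -10.4]
opening: 0.272
```

Call:
{"fn": "send_rows", "kwargs": {"plan": "0 -8 0 0 0;0 -8 0 0 0"}}

```text
t: 25.0
eef_pos: [466.4, -19.6, 95.3]
tcp_rot: [3.124, -0.056, -0.117]
ft_force: [-7.9, -59.5, -10.4]
opening: 0.443
```

Call:
{"fn": "send_rows", "kwargs": {"plan": "0 6 0 0 30;0 4 0 0 50;0 0 0 0 50;0 0 0 0 50"}}

```text
t: 25.4
eef_pos: [465.6, -30.0, 96.9]
tcp_rot: [3.124, -0.057, -0.118]
ft_force: [-0.6, 0.0, 0.2]
opening: 0.513
```

```bash
python3 - <<'E'
from h import *
q=np.load('bed2.npy')[:4]; p=wcam()
cv2.imwrite('pics/w24.png',cv2.cvtColor(p['image'],cv2.COLOR_RGB2BGR))
print(proj(p,b2w(q,[(40,-111,80),(40,-114,80),(80,0,30),(80,-66,30)])).round())
E
```

```text
[[282. 300.]
 [289. 300.]
 [ 54. 160.]
 [188. 160.]]
```

View pics/w24.png

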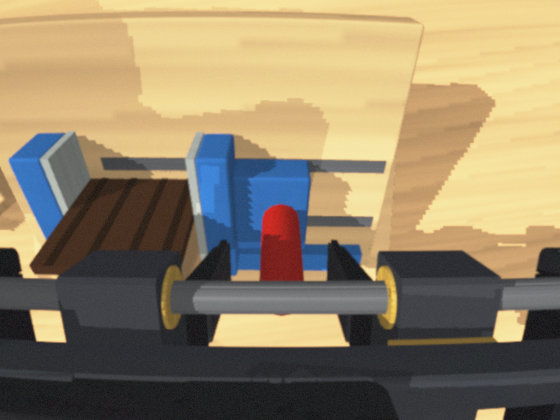

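Raise straight up and inspect from above.

Call:
{"fn": "send_rows", "kwargs": {"plan": "0 0 -30 0 50;0 0 -40 0 50;0 0 -40 0 50;-10 -20 -30 0 50;-10 -20 -20 0 50;0 0 0 0 50;0 0 0 0 50"}}

```text
t: 26.15
eef_pos: [440.7, 20.6, 261.5]
tcp_rot: [3.127, -0.058, -0.114]
ft_force: [0.6, 0.0, -0.0]
opening: 0.528
```

```bash
python3 - <<'E'
from h import *
q=np.load('bed2.npy')[:4]; p=wcam(); print(env.state()['eef_pos'],env.state()['tcp_rot'])
im=cv2.cvtColor(p['image'],cv2.COLOR_RGB2BGR); f=3
z=cv2.resize(im[60:250,150:410],None,fx=f,fy=f,interpolation=cv2.INTER_CUBIC)
for P in [(0,0,70),(50,0,70),(50,-66,70),(0,-66,70),(50,-66,0),(50,0,0),(80,0,30),(80,-66,30),(40,-111,80)]:
    u=((proj(p,b2w(q,P))[0]-(150,60))*f).astype(int); cv2.circle(z,tuple(map(int,u)),3,(0,255,0),1)
cv2.imwrite('pics/w25.png',z)
p=shot('side');im=cv2.cvtColor(p['image'],cv2.COLOR_RGB2BGR)
cv2.imwrite('pics/s25.png',cv2.resize(im[170:310,230:390],None,fx=5,fy=5,interpolation=cv2.INTER_CUBIC))
E
```

```text
[440.68166127  20.39507861 261.32463414] [ 3.12684395 -0.05745682 -0.1144438 ]
```

View pics/w25.png

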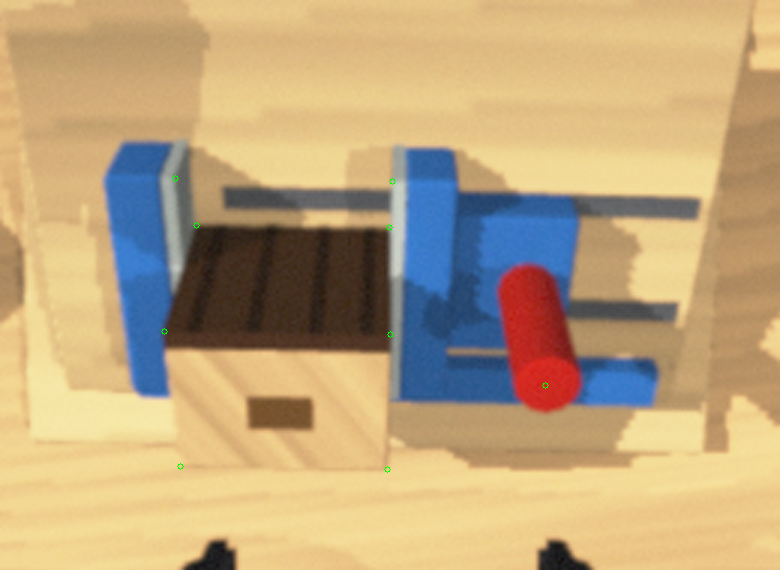

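View pics/s25.png

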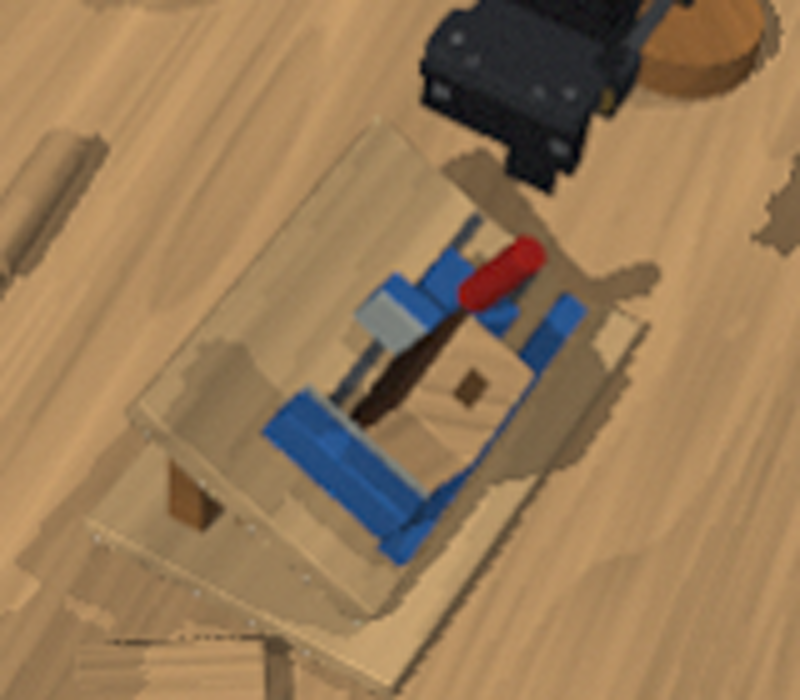

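```bash
python3 -c "
from h import *
s=env.state();print(s['t'],s['qvel'].round(4));print(job_done())"
```

```text
26.25 [-0.0121  0.0146  0.0018 -0.0023  0.      0.0015]
the job is handed in; nothing more can be done
None
```

I turned the block a quarter turn, set it back in the fixture, clamped it, and handed the job in at t = 26.25 s.

**What I did:**
1. I slid the jaw back by its post.
2. I lifted the block and stood it on clear bench beside the fixture, because the tool can only turn about its own axis.
3. I re-gripped it a quarter turn round and set it on the slope, with the bark face looking up the slope.
4. I pinched the post and slid the jaw up until it was tight, then let go and raised the arm clear.

**Last checks:**
- In the final wrist picture, the block's corners and the post top sit within about 1 mm of where they should be. That is for a block flat on the bed, against the ledge and fixed jaw, with a 66 mm jaw gap.
- The side picture agrees. The gripper was clear of everything, the wrist force read about zero, and I did not touch the other things on the bench.

**What was off:**
- **Clamping force:** the final push ran up to about 60 N at the wrist as the jaw came tight. The post forced the fingers open from about 20 to 42 mm. That is under the 120 N wrist limit, and it was the fingers, not the gripper's body, that pressed on the post.
- **Bed position:** my first estimate of the bed's height and position was several millimetres off. I corrected it partway through, after comparing it with the block standing on the bench, and the block then touched the bed at the height I predicted.

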